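# Push down the slide rack in the drying case

## Robot

A 6-joint arm with a two-finger parallel gripper is mounted at the origin on the work surface. World frame = base frame: x ahead of the robot, y to its left, z up, the work surface at z = 0. Lengths are in m, angles in rad, forces in N, time in s.
With the tool pointing down it reaches from about 0.35 to 0.775 m from the base axis. Payload 7.3 kg.
Tool frame: the origin (TCP) lies at the very end of the fingers, on their centre line; the grasp point (between the pads) lies 19 mm behind it (robot.hold_point_z is the distance from the TCP to the grasp point, in m); z points along the fingers, y is the direction in which the jaws open and shut (so a half turn about z gives the same grasp; the last joint's range is limited). The gripper opens to 92 mm and grips with 3 to 60 N. Pads are 19 mm wide; open, the fingers measure 130 mm over their backs; the gripper's body (75 mm by 190 mm) begins 47 mm behind the grasp point.
Start: joints at [1.035, 0.342, 1.524, -0, 1.275, -0.146], TCP at [0.199, 0.486, 0.227] pointing down, gripper open.
Joint ranges: [-2.53, 2.53], [-0.77, 2.02], [0.04, 2.7], [-1, 4.14], [0.28, 2.66], [-3.11, 3.11]. Speed limits (rad/s): [2.57, 2.57, 3.14, 3.14, 3.14, 3.14].

## Interface

Orientations are given as [roll, pitch, yaw] about the fixed x, y, z axes, in that order (R = Rz(yaw) Ry(pitch) Rx(roll)).
In Python, from cell import monitor, viewer, robot gives the robot as it stands.
- The arm moves only by the tool move_arm, never from a script. Its argument "deltas" is a list of rows, each an object of numbers: "x", "y", "z": the shift along the tool's x, y, z in m; "wx", "wy", "wz": the turn, a rotation vector about the tool's x, y, z in degrees; "hand": the opening, from 0 (shut) to 1 (fully open). In form: [{"x": .., "y": .., "z": .., "wx": .., "wy": .., "wz": .., "hand": ..}, ...]. A call has 1 to 8 rows; each row is the pose to reach, as a shift and turn from the pose commanded when the call began, along the tool's axes at that moment; what a row does not reach only later rows make up. A row lasts 1/8 s, in which the tool goes at most 62.5 mm and 10.7 degrees, less where a joint would pass 70% of its speed; a pose out of reach is approached as far as the arm can. A call with a gripper value outside its range is refused whole. The fingers move at their own pace and stop on an object; "grip_force" is the grip in N (left out, the last holds). Time passes only in rows, so rows that repeat a pose let the fingers close. It gives the time, the measured TCP pose, the force and the opening at its end, in the units of the state.
- monitor.observe(): the state, without advancing time (a new reading comes with each control period).
- viewer.read_camera(name): name is "side" or "top" or "wrist"; returns the picture (384x512x3 uint8, red, green, blue); there is no depth.
- viewer.camera_params(name): a dict with "camera_matrix" (3x3 intrinsics, pixels), "R" (3x3) and "t" (3): a world point X has camera coordinates R X + t. Camera axes: x right, y down, z forward; pixel columns grow to the right and rows downward; lengths in m; the calibration is good to about 2 mm. The wrist camera is an equidistant fisheye: a pixel r from the principal point sees the ray r / f radians off the axis. A picture is of the moment at which its call begins: read the wrist's pose just before it. camera_params takes no time and is no camera call; for the wrist camera it gives the pose at the moment of the call.
- robot.hand_in(): hands the job in, once; it reports no verdict.
The state is a dict: "time": time; "qpos": joint angles; "qvel": joint speeds; "joint_efforts": joint torques, N m; "tool_pos": TCP position; "tool_rot": TCP orientation; "contact_force": force on the tool from outside, world axes, zero at the start; "torque": the same for the moment, N m; "opening": finger opening in m.
Only numpy, scipy, OpenCV 4.12 (cv2) and the standard library are available. Lean on these libraries where they do the work, as an engineer would, in place of code of your own. Each camera call takes 0.05 s, during which the arm holds its last target. There are 200 camera calls.

## Task

The slide rack in the drying case was left standing too high. Raise the clear lid until its folding stay locks straight and let go so that the lid stands on its own; with the lid standing, press the rack (on its orange bar) until it is fully down; then break the stay's knee (the red knob is on it) and lower the lid gently, without letting it drop, until it is closed. Leave the bottles and glassware around it alone.

Things in the scene. Friction and masses are not known exactly. Their poses are not given: they have to be found in the camera images.
- dryer: Cream drying case; origin at the centre of its underside. Fixed to the bench; 180 mm deep along x, 220 mm wide along y, rim 140 mm above the bench, walls 8 mm, open on top under the lid; its dark plinth, 30 mm high, reaches 15 mm beyond front and back. Axes: x from its front (robot side) to its back, y to its left, z up. The folding stay is outside its right (-y) wall. Yaw up to 0.3 rad.
- hinge (a point): Middle of the lid's hinge line, which runs along y at rim height on the case's back edge (90 mm behind the case's centre, 140 mm above the bench). Fixed; axes as the case.
- lid_bar (a point): Middle of the lid's black pull bar: round, 12 mm diameter, 120 mm along y, carried 38 mm ahead of the lid's front edge by two arms 8 mm wide at its ends (104 mm clear between). It lies 218 mm ahead of the hinge line and 6 mm above it when shut. The lid is a cream frame with a clear pane, 180 x 220 x 10 mm, top 11 mm above the rim when shut, 0.55 kg. Axes turn with the lid.
- lid (a joint): Lid angle, rad: 0 shut, grows as the front edge rises. The stay lets it go no higher than about 1.09; on the locked stay it stands at about 1.07 (61 degrees) and overhangs the case, so that the rack is best reached with the tool's upper end leaning 20 to 50 degrees to the case's front. Let go with the stay unlocked, the lid falls fast.
- knee (a joint): Knee angle of the stay, rad: 0 folded (lid shut), 2.21 dead straight, 2.42 past straight against its stop: locked. A weak spring pushes it to the stop: with the lid raised to within about 3 degrees of its highest, the stay snaps locked by itself once nothing pulls the lid up. Pulling the knob to the front with about 5 N breaks it; let go within the first 40 mm or so, it springs back.
- stay_pivot (a point): Lower pivot of the stay on the case's right wall, 75 mm ahead of the hinge line, 30 mm below it, 122 mm right of mid-width. Two 75 mm links (9 mm round bars) run from here to the knee and on to a pivot on the lid's side, 135 mm ahead of the hinge line (at rim height when shut). Fixed; axes as the case.
- knob (a point): Centre of the red round knob on the knee: 18 mm diameter, along y from 130 to 192 mm right of mid-width (this point at 162 mm). It moves on a 75 mm circle about the lower pivot: lid shut, 60 mm ahead of and 45 mm below it; locked, nearly straight above, a little to the back. Breaking takes it front and down; the lid follows, so holding the knob holds the lid. Axes turn with the lower link.
- rack_top (a point): Middle of the top face of the flat orange press bar, 120 mm along y, 28 mm along x, 8 mm thick, on the blue slide rack inside the case. It lies 75 mm ahead of the hinge line at mid-width; its top is 110 mm above the bench when fully down (30 mm below the rim). Axes as the case.
- rack (a joint): Height of the rack above its fully-down position, m: 0 fully down; starts 0.010 to 0.018. It stays where it is left; pushing it down takes about 5 to 10 N, and at the bottom it stops hard.
- jar: Glass jar with red cap, 72 mm diameter, 110 mm tall, a loose bystander; origin at the centre of its underside.
- beaker: Glass beaker, 70 mm diameter, 90 mm tall, a loose bystander; origin at the centre of its underside.
- wash_bottle: White plastic bottle, 64 mm diameter, 170 mm tall, a loose bystander; origin at the centre of its underside.

How it is judged:
By the outcome, as a careful person would: the job done as asked, in the order asked, and still so for the second after the job is handed in, with the robot touching nothing.
It also fails if it takes over 67 s, if anything falls off the work surface, if the arm or the gripper's body presses on something with over 40 N, if the wrist force passes 120 N, or if a joint passes its speed limit or range.

## Working session

There is one attempt and no reset: what is moved stays moved. The work goes in short steps, Python scripts to look and compute and a tool call to move; the robot and the scene stay as the last step left them, time stands still between calls to the robot, and variables do not carry over. Pictures are saved under pics/ and viewed, about 8 in all and at most 12, crops included, and the job is handed in when it is done.

Besides the shell and the picture viewer there is one more tool, called after "Call:" in YAML: its name, and indented under it one key for each argument. move_arm: Moves the arm, as the interface text tells. Its arguments: {"type":"object","properties":{"deltas":{"type":"array","items":{"type":"object","properties":{"x":{"type":"number"},"y":{"type":"number"},"z":{"type":"number"},"wx":{"type":"number"},"wy":{"type":"number"},"wz":{"type":"number"},"hand":{"type":"number"}}}},"grip_force":{"type":"number"}},"required":["deltas"]}

```bash
mkdir -p pics; ls
python3 - <<'E'
from cell import monitor, viewer, robot
import cv2, numpy as np
s=monitor.observe(); print({k:np.round(v,3) for k,v in s.items()}, robot.hold_point_z)
a=viewer.read_camera("top"); b=viewer.read_camera("side")
cv2.imwrite("pics/top0.png",a[:,:,::-1]); cv2.imwrite("pics/side0.png",b[:,:,::-1])
for n in("top","side","wrist"):
  p=viewer.camera_params(n); print(n,{k:np.round(v,4).tolist() if not isinstance(v,str) else v for k,v in p.items()})
E
```

```text
pics
{'time': np.float64(0.0), 'qpos': array([ 1.035,  0.343,  1.525,  0.   ,  1.275, -0.146]), 'qvel': array([-0.   ,  0.001,  0.   , -0.001,  0.001, -0.001]), 'joint_efforts': array([ 1.0000e-03, -4.3124e+01, -2.4422e+01,  7.2000e-02,  5.6000e-02,
       -0.0000e+00]), 'tool_pos': array([0.199, 0.485, 0.226]), 'tool_rot': array([-3.14 , -0.   ,  2.752]), 'contact_force': array([ 0.284, -0.811, -0.305]), 'torque': array([-0.047,  0.029,  0.035]), 'opening': np.float64(0.092)} 0.0188
top {'camera_matrix': [[348.0154, 0.0, 253.2225], [0.0, 348.0154, 192.3374], [0.0, 0.0, 1.0]], 'R': [[-0.0175, -0.9998, -0.0127], [-0.9916, 0.019, -0.1281], [0.1283, 0.0104, -0.9917]], 't': [0.0148, 0.5345, 1.1488]}
side {'camera_matrix': [[427.2506, 0.0, 261.28], [0.0, 427.2506, 189.1038], [0.0, 0.0, 1.0]], 'R': [[0.9483, -0.3168, -0.0168], [-0.1881, -0.5187, -0.834], [0.2555, 0.7941, -0.5515]], 't': [-0.4683, 0.1963, 1.1497]}
wrist {'camera_matrix': [[297.3186, 0.0, 260.6208], [0.0, 297.3186, 198.0686], [0.0, 0.0, 1.0]], 'R': [[0.3793, 0.9253, -0.0009], [0.891, -0.3649, 0.2701], [0.2496, -0.1033, -0.9628]], 't': [-0.5255, -0.0342, 0.3902]}
```

View pics/top0.png

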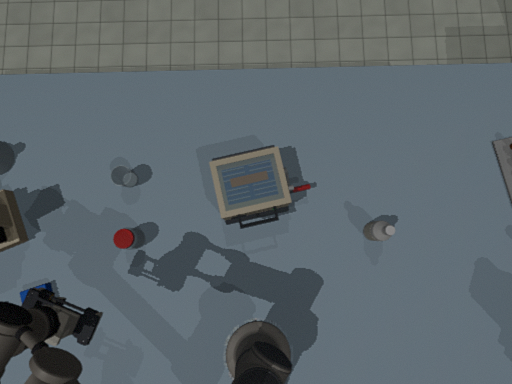

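View pics/side0.png

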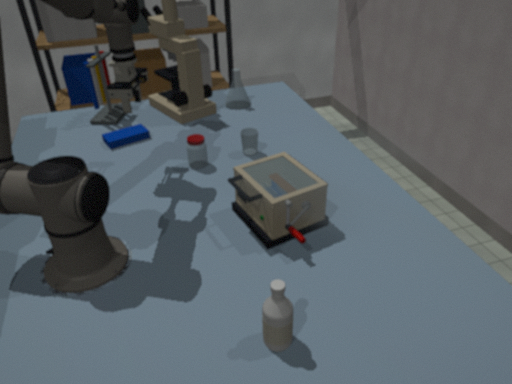

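The top view shows the case at about (250,185), the pull bar at (240–278, ~222) and the knob at (290–315, 186). The jar and beaker are well to the left and the wash bottle is at (380,230). I'll zoom in on both views for corner pixels.

Run:
```python
import cv2,numpy as np
a=cv2.imread("pics/top0.png")[140:235,200:325]; b=cv2.imread("pics/side0.png")[145:255,220:340]
f=lambda i:cv2.resize(cv2.convertScaleAbs(i,alpha=1.6),(400,int(400*i.shape[0]/i.shape[1])),interpolation=cv2.INTER_CUBIC)
a,b=f(a),f(b); h=max(len(a),len(b))
p=lambda i:cv2.copyMakeBorder(i,0,h-len(i),0,0,cv2.BORDER_CONSTANT)
cv2.imwrite("pics/crop0.png",np.hstack([p(a),p(b)]))
```

```text
(no output)
```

View pics/crop0.png

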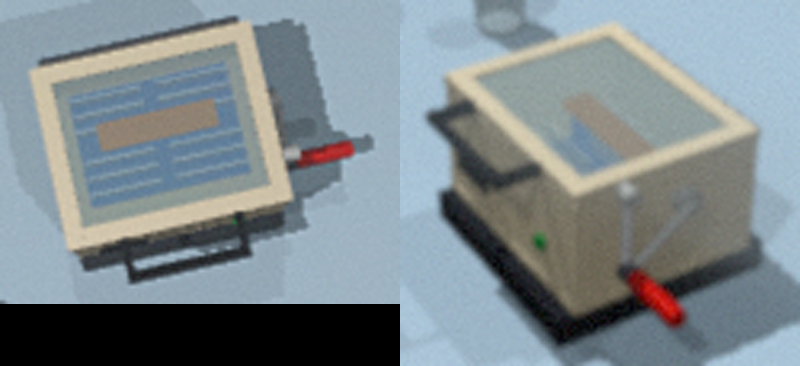

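```bash
cat > h.py <<'E'
import numpy as np, json
from scipy.optimize import least_squares
from scipy.spatial.transform import Rotation as Rn
from cell import monitor, viewer, robot
def proj(n,X):
    p=viewer.camera_params(n); c=np.atleast_2d(X)@np.array(p["R"]).T+np.array(p["t"])
    K=np.array(p["camera_matrix"]); u=c@K.T; return u[:,:2]/u[:,2:]
def case2w(P,q): # P in case frame, q = x,y,yaw
    return np.atleast_2d(P)@Rn.from_euler('z',q[2]).as_matrix().T+[q[0],q[1],0]
E
python3 - <<'E'
from h import *
z=.151
C=np.array([[.09,.11,z],[.09,-.11,z],[-.09,-.11,z],[-.09,.11,z]])
top=np.array([[30,70],[250,20],[293,205],[73,248.]])/3.2+[199.7,139.7]
side=np.array([[215,25],[357,128],[175,192],[47,77.]])/3.3333+[219.7,144.7]
f=lambda q:np.r_[proj("top",case2w(C,q))-top,proj("side",case2w(C,q))-side].ravel()
r=least_squares(f,[.5,0,.1]); q=r.x; print(q,np.round(r.fun.reshape(-1,2),1).tolist())
for nm in("top","side"):
    g=lambda q:(proj(nm,case2w(C,q))-(top if nm=="top" else side)).ravel(); print(nm,least_squares(g,[.5,0,.1]).x)
np.save("q.npy",q)
# predicted features
L={"bar":[-.128,0,.146],"knob":[.015-.06,-.162,.065],"knobtip":[-.045,-.192,.065],"rack(+14mm)":[.015,0,.124],"rack0":[.015,0,.11],"hinge":[.09,0,.14],"stay":[.015,-.122,.11]}
for k,v in L.items(): w=case2w(v,q); print(k,np.round(w,4),"top crop",np.round((proj("top",w)-[199.7,139.7])*3.2),"side crop",np.round((proj("side",w)-[219.7,144.7])*3.333+[400,0]))
E
```

```text
[0.55286437 0.01288962 0.20458621] [[0.1, -0.1], [0.4, 0.1], [0.5, -1.6], [-1.3, 0.9], [0.1, -0.9], [0.8, 0.7], [-0.5, 1.3], [-0.9, -1.0]]
top [0.5523997  0.01261447 0.2003076 ]
side [0.55350904 0.01393664 0.20976833]
bar [[ 0.4275 -0.0131  0.146 ]] top crop [[191. 265.]] side crop [[464. 149.]]
knob [[ 0.5417 -0.1549  0.065 ]] top crop [[325. 155.]] side crop [[656. 300.]]
knobtip [[ 0.5478 -0.1842  0.065 ]] top crop [[353. 149.]] side crop [[678. 321.]]
rack(+14mm) [[0.5676 0.0159 0.124 ]] top crop [[158. 124.]] side crop [[611. 123.]]
rack0 [[0.5676 0.0159 0.11  ]] top crop [[159. 126.]] side crop [[611. 136.]]
hinge [[0.641  0.0312 0.14  ]] top crop [[141.  48.]] side crop [[682.  83.]]
stay [[ 0.5923 -0.1035  0.11  ]] top crop [[278. 100.]] side crop [[692. 206.]]
```

```bash
cat >> h.py <<'E'
q=np.load("q.npy") if __import__("os").path.exists("q.npy") else None
HP=robot.hold_point_z
def pose(P,a,spin=0,grasp=True):
    """P in case frame (grasp point or TCP), tool a deg below horizontal -> world TCP pos, R"""
    a=np.radians(a); Rc=np.array([[0,np.sin(a),np.cos(a)],[1,0,0],[0,np.cos(a),-np.sin(a)]])
    R=Rn.from_euler('z',q[2]).as_matrix()@Rc@Rn.from_euler('z',spin,degrees=True).as_matrix()
    return case2w(P,q)[0]+(R[:,2]*HP if grasp else 0),R
def cur():
    s=monitor.observe(); return np.array(s["tool_pos"]),Rn.from_euler('xyz',s["tool_rot"]).as_matrix(),s
def rows(*T,p0=None):
    p,R,s=cur()
    if p0: p,R=p0
    for t,Rt in T:
        d=R.T@(t-p); w=Rn.from_matrix(R.T@Rt).as_rotvec(degrees=True)
        print(dict(zip(("x","y","z"),np.round(d,4).tolist())),dict(zip(("wx","wy","wz"),np.round(w,1).tolist())))
def hingept(th,d,h=0): # case-frame point at d ahead, h above hinge, lid angle th
    c,s=np.cos(th),np.sin(th); return np.array([.09-(d*c-h*s),0,.14+d*s+h*c])
E
python3 - <<'E'
from h import *
np.save("q.npy",[.553,.013,.203])
import h; h.q=np.load("q.npy")
pre=pose(np.array([-.128,0,.146])-.1*np.array([np.cos(.96),0,-np.sin(.96)]),55)
print(pre[0]); 
mid=(np.array([.33,.30,.32]),pre[1])
rows(mid,pre); 
# bystanders from top view pixels, base heights guess
p=viewer.camera_params("top");K=np.array(p["camera_matrix"]);R=np.array(p["R"]);t=np.array(p["t"])
for n,u,z in(("jar cap",(125,238),.11),("beaker",(128,178),.09),("wash",(389,230),.17)):
    d=R.T@np.linalg.inv(K)@[*u,1]; o=-R.T@t; print(n,np.round(o+d*(z-o[2])/d[2],3))
E
```

```text
[ 0.38201581 -0.02219457  0.2125191 ]
{'x': -0.1913, 'y': -0.1219, 'z': -0.0937} {'wx': -32.2, 'wy': -17.1, 'wz': 54.2}
{'x': -0.3619, 'y': -0.4, 'z': 0.0141} {'wx': -32.2, 'wy': -17.1, 'wz': 54.2}
jar cap [0.388 0.41  0.11 ]
beaker [0.583 0.413 0.09 ]
wash [ 0.397 -0.395  0.17 ]
```

Call:
move_arm:
  deltas:
    - {"x": -0.04,"y": -0.03,"z": -0.05,"wx": -4,"wy": -2,"wz": 6.8,"hand": 0.35}
    - {"x": -0.09,"y": -0.06,"z": -0.09,"wx": -8,"wy": -4.3,"wz": 13.6,"hand": 0.35}
    - {"x": -0.14,"y": -0.09,"z": -0.094,"wx": -12,"wy": -6.4,"wz": 20.4,"hand": 0.35}
    - {"x": -0.19,"y": -0.122,"z": -0.094,"wx": -16,"wy": -8.5,"wz": 27,"hand": 0.35}
    - {"x": -0.235,"y": -0.19,"z": -0.08,"wx": -20,"wy": -10.7,"wz": 34,"hand": 0.35}
    - {"x": -0.28,"y": -0.26,"z": -0.06,"wx": -24,"wy": -12.8,"wz": 40.7,"hand": 0.35}
    - {"x": -0.32,"y": -0.33,"z": -0.04,"wx": -28,"wy": -15,"wz": 47.5,"hand": 0.35}
    - {"x": -0.362,"y": -0.4,"z": 0.0,"wx": -32.2,"wy": -17.1,"wz": 54.2,"hand": 0.35}
  grip_force: 20

```text
time: 1.1
tool_pos: [0.3666, 0.082, 0.2655]
tool_rot: [2.542, 0.003, 1.798]
contact_force: [1.5, 0.0, -0.0]
opening: 0.0322
```

```bash
cat >> h.py <<'E'
def st():
    s=monitor.observe(); print({k:np.round(s[k],3).tolist() for k in("time","qpos","tool_pos","tool_rot","contact_force","opening")})
E
python3 - <<'E'
from h import *
st(); t=np.array([np.cos(.96),0,-np.sin(.96)])
B=np.array([-.128,0,.146])
rows(pose(B-.05*t,55),pose(B-.007*t,55))
E
```

```text
{'time': 1.1, 'qpos': [-0.182, -0.32, 2.245, 0.357, 0.687, -0.626], 'tool_pos': [0.367, 0.082, 0.265], 'tool_rot': [2.542, 0.003, 1.798], 'contact_force': [1.458, 0.039, -0.037], 'opening': 0.032}
{'x': -0.1053, 'y': -0.0365, 'z': 0.0893} {'wx': -0.7, 'wy': -0.6, 'wz': 1.2}
{'x': -0.1058, 'y': -0.036, 'z': 0.1322} {'wx': -0.7, 'wy': -0.6, 'wz': 1.2}
```

Call:
move_arm:
  deltas:
    - {"x": 0,"y": 0,"z": 0}
    - {"x": 0,"y": 0,"z": 0}

```text
schema error: expected keys x, y, z, wx, wy, wz, hand
```

```bash
cat >> h.py <<'E'
T55=np.array([np.cos(np.radians(55)),0,-np.sin(np.radians(55))]); B0=np.array([-.128,0,.146])
E
python3 - <<'E'
from h import *
st()
rows(pose(B0-.05*T55,55),pose(B0-.007*T55,55))
E
```

```text
{'time': 1.1, 'qpos': [-0.182, -0.32, 2.245, 0.357, 0.687, -0.626], 'tool_pos': [0.367, 0.082, 0.265], 'tool_rot': [2.542, 0.003, 1.798], 'contact_force': [1.458, 0.039, -0.037], 'opening': 0.032}
{'x': -0.1053, 'y': -0.0365, 'z': 0.0893} {'wx': -0.7, 'wy': -0.6, 'wz': 1.2}
{'x': -0.1058, 'y': -0.036, 'z': 0.1322} {'wx': -0.7, 'wy': -0.6, 'wz': 1.2}
```

Call:
move_arm:
  deltas:
    - {"x": 0,"y": 0,"z": 0,"wx": 0,"wy": 0,"wz": 0,"hand": 0.3}
    - {"x": 0,"y": 0,"z": 0,"wx": 0,"wy": 0,"wz": 0,"hand": 0.3}

```text
time: 1.35
tool_pos: [0.367, 0.0835, 0.2658]
tool_rot: [2.546, 0.003, 1.801]
contact_force: [0.1, 0.6, 0.1]
opening: 0.0276
```

Run:
```python
from h import *
st()
rows(pose(B0-.05*T55,55),pose(B0-.007*T55,55))
```

```text
{'time': 1.35, 'qpos': [-0.174, -0.316, 2.24, 0.35, 0.691, -0.616], 'tool_pos': [0.367, 0.084, 0.266], 'tool_rot': [2.546, 0.003, 1.801], 'contact_force': [0.11, 0.637, 0.076], 'opening': 0.028}
{'x': -0.1069, 'y': -0.0371, 'z': 0.089} {'wx': -0.9, 'wy': -0.8, 'wz': 1.4}
{'x': -0.1075, 'y': -0.0364, 'z': 0.132} {'wx': -0.9, 'wy': -0.8, 'wz': 1.4}
```

Call:
move_arm:
  deltas:
    - {"x": -0.05,"y": -0.018,"z": 0.03,"wx": -0.9,"wy": -0.8,"wz": 1.4,"hand": 0.3}
    - {"x": -0.107,"y": -0.037,"z": 0.06,"wx": -0.9,"wy": -0.8,"wz": 1.4,"hand": 0.3}
    - {"x": -0.107,"y": -0.037,"z": 0.08,"wx": -0.9,"wy": -0.8,"wz": 1.4,"hand": 0.3}
    - {"x": -0.107,"y": -0.037,"z": 0.089,"wx": -0.9,"wy": -0.8,"wz": 1.4,"hand": 0.3}
    - {"x": -0.107,"y": -0.037,"z": 0.089,"wx": -0.9,"wy": -0.8,"wz": 1.4,"hand": 0.3}

```text
time: 1.98
tool_pos: [0.4106, -0.0141, 0.1707]
tool_rot: [2.532, -0.002, 1.779]
contact_force: [0.4, -0.1, -1.0]
opening: 0.0277
```

Run:
```python
from h import *
st(); import cv2
rows(pose(B0-.05*T55,55),pose(B0-.007*T55,55))
a=viewer.read_camera("wrist"); b=viewer.read_camera("side")[90:282,130:386]
b=cv2.resize(b,(512,384),interpolation=cv2.INTER_CUBIC)
cv2.imwrite("pics/w1.png",cv2.resize(np.hstack([a,b]),(800,300))[:,:,::-1])
```

```text
{'time': 1.975, 'qpos': [-0.547, -0.029, 2.369, 0.919, 0.518, -1.507], 'tool_pos': [0.411, -0.014, 0.171], 'tool_rot': [2.532, -0.002, 1.779], 'contact_force': [0.398, -0.109, -1.006], 'opening': 0.028}
{'x': -0.0022, 'y': -0.0004, 'z': -0.0013} {'wx': -0.1, 'wy': -0.3, 'wz': 0.2}
{'x': -0.0024, 'y': -0.0003, 'z': 0.0417} {'wx': -0.1, 'wy': -0.3, 'wz': 0.2}
```

View pics/w1.png

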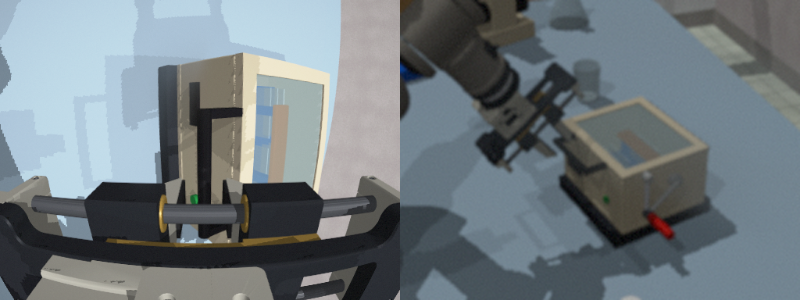

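The wrist view shows the black bar (205,150) centred between the open fingers (172 and 235). The side view shows the tool leaning in over the bar with no contact. I'll move in and grip.

Call:
move_arm:
  deltas:
    - {"x": -0.002,"y": 0,"z": 0.012,"wx": 0,"wy": 0,"wz": 0,"hand": 0.3}
    - {"x": -0.002,"y": 0,"z": 0.025,"wx": 0,"wy": 0,"wz": 0,"hand": 0.3}
    - {"x": -0.002,"y": 0,"z": 0.036,"wx": 0,"wy": 0,"wz": 0,"hand": 0.3}
    - {"x": -0.002,"y": 0,"z": 0.041,"wx": 0,"wy": 0,"wz": 0,"hand": 0.3}
    - {"x": -0.002,"y": 0,"z": 0.041,"wx": 0,"wy": 0,"wz": 0,"hand": 0.3}
    - {"x": -0.002,"y": 0,"z": 0.041,"wx": 0,"wy": 0,"wz": 0,"hand": 0.1}
    - {"x": -0.002,"y": 0,"z": 0.041,"wx": 0,"wy": 0,"wz": 0,"hand": 0.05}
    - {"x": -0.002,"y": 0,"z": 0.041,"wx": 0,"wy": 0,"wz": 0,"hand": 0.05}
  grip_force: 20

```text
time: 3.08
tool_pos: [0.434, -0.0136, 0.1384]
tool_rot: [2.529, 0.0, 1.774]
contact_force: [1.3, 1.7, 4.0]
opening: 0.0111
```

Run:
```python
from h import *
st()
p,R,s=cur()
rows(pose(B0-.007*T55,55))
# arc: keep offset of TCP from bar fixed
for t in np.arange(.07,1.13,.07): print(round(t,2),end=' '); rows((p+case2w(hingept(t,.218,.006),q)[0]-case2w(B0,q)[0],R))
```

```text
{'time': 3.075, 'qpos': [-0.494, 0.102, 2.377, 1.172, 0.412, -1.74], 'tool_pos': [0.434, -0.014, 0.138], 'tool_rot': [2.529, 0.0, 1.774], 'contact_force': [1.269, 1.745, 3.967], 'opening': 0.011}
{'x': 0.0021, 'y': -0.0007, 'z': 0.0021} {'wx': 0.1, 'wy': 0.0, 'wz': 0.0}
0.07 {'x': -0.0, 'y': 0.0095, 'z': -0.0119} {'wx': 0.0, 'wy': 0.0, 'wz': 0.0}
0.14 {'x': -0.0, 'y': 0.0199, 'z': -0.0231} {'wx': 0.0, 'wy': 0.0, 'wz': 0.0}
0.21 {'x': -0.0, 'y': 0.031, 'z': -0.0336} {'wx': 0.0, 'wy': 0.0, 'wz': 0.0}
0.28 {'x': -0.0, 'y': 0.0428, 'z': -0.0433} {'wx': 0.0, 'wy': 0.0, 'wz': 0.0}
0.35 {'x': -0.0, 'y': 0.0553, 'z': -0.0521} {'wx': 0.0, 'wy': 0.0, 'wz': 0.0}
0.42 {'x': -0.0, 'y': 0.0683, 'z': -0.06} {'wx': 0.0, 'wy': 0.0, 'wz': 0.0}
0.49 {'x': -0.0, 'y': 0.0819, 'z': -0.067} {'wx': 0.0, 'wy': 0.0, 'wz': 0.0}
0.56 {'x': -0.0, 'y': 0.0959, 'z': -0.073} {'wx': 0.0, 'wy': 0.0, 'wz': 0.0}
0.63 {'x': -0.0, 'y': 0.1103, 'z': -0.078} {'wx': 0.0, 'wy': 0.0, 'wz': 0.0}
0.7 {'x': -0.0, 'y': 0.1251, 'z': -0.082} {'wx': 0.0, 'wy': 0.0, 'wz': 0.0}
0.77 {'x': -0.0, 'y': 0.14, 'z': -0.085} {'wx': 0.0, 'wy': 0.0, 'wz': 0.0}
0.84 {'x': -0.0001, 'y': 0.1552, 'z': -0.0869} {'wx': 0.0, 'wy': 0.0, 'wz': 0.0}
0.91 {'x': -0.0001, 'y': 0.1704, 'z': -0.0877} {'wx': 0.0, 'wy': 0.0, 'wz': 0.0}
0.98 {'x': -0.0001, 'y': 0.1857, 'z': -0.0875} {'wx': 0.0, 'wy': 0.0, 'wz': 0.0}
1.05 {'x': -0.0001, 'y': 0.2009, 'z': -0.0862} {'wx': 0.0, 'wy': 0.0, 'wz': 0.0}
1.12 {'x': -0.0001, 'y': 0.216, 'z': -0.0839} {'wx': 0.0, 'wy': 0.0, 'wz': 0.0}
```

Call:
move_arm:
  deltas:
    - {"x": 0,"y": 0.0046,"z": -0.006,"wx": 0,"wy": 0,"wz": 0,"hand": 0.05}
    - {"x": 0,"y": 0.0095,"z": -0.0119,"wx": 0,"wy": 0,"wz": 0,"hand": 0.05}
    - {"x": 0,"y": 0.0147,"z": -0.0176,"wx": 0,"wy": 0,"wz": 0,"hand": 0.05}
    - {"x": 0,"y": 0.0199,"z": -0.0231,"wx": 0,"wy": 0,"wz": 0,"hand": 0.05}
    - {"x": 0,"y": 0.0254,"z": -0.0284,"wx": 0,"wy": 0,"wz": 0,"hand": 0.05}
    - {"x": 0,"y": 0.031,"z": -0.0336,"wx": 0,"wy": 0,"wz": 0,"hand": 0.05}
    - {"x": 0,"y": 0.0368,"z": -0.0385,"wx": 0,"wy": 0,"wz": 0,"hand": 0.05}
    - {"x": 0,"y": 0.0428,"z": -0.0433,"wx": 0,"wy": 0,"wz": 0,"hand": 0.05}

```text
time: 4.08
tool_pos: [0.4424, -0.0118, 0.1968]
tool_rot: [2.533, 0.0, 1.773]
contact_force: [-2.7, -3.4, -2.0]
opening: 0.0112
```

```bash
cat > arc.py <<'E'
from h import *
import sys
st(); p,R,s=cur()
# lid angle estimated from TCP minus the gripped offset at start (-.0136.. pose)
p0=np.array([.434,-.0136,.1384])
f=lambda t:case2w(hingept(t,.218,.006),q)[0]-case2w(B0,q)[0]
th=least_squares(lambda t:p-p0-f(t[0]),[.5]); print("theta",th.x,"resid",th.fun.round(4))
R0=Rn.from_euler('xyz',[2.529,0,1.774]).as_matrix()
for t in map(float,sys.argv[1:]): print(t,end=' '); rows((p0+f(t),R0))
E
python3 arc.py .35 .42 .49 .56 .63 .7 .77 .84
```

```text
{'time': 4.075, 'qpos': [-0.469, -0.024, 2.261, 0.767, 0.537, -1.27], 'tool_pos': [0.442, -0.012, 0.197], 'tool_rot': [2.533, 0.0, 1.773], 'contact_force': [-2.707, -3.367, -1.984], 'opening': 0.011}
theta [0.27091769] resid [-0.001  -0.0001  0.0003]
0.35 {'x': -0.0001, 'y': 0.0146, 'z': -0.0093} {'wx': -0.2, 'wy': 0.0, 'wz': -0.0}
0.42 {'x': -0.0001, 'y': 0.0276, 'z': -0.0172} {'wx': -0.2, 'wy': 0.0, 'wz': -0.0}
0.49 {'x': -0.0001, 'y': 0.0412, 'z': -0.0243} {'wx': -0.2, 'wy': 0.0, 'wz': -0.0}
0.56 {'x': -0.0001, 'y': 0.0552, 'z': -0.0304} {'wx': -0.2, 'wy': 0.0, 'wz': -0.0}
0.63 {'x': -0.0001, 'y': 0.0696, 'z': -0.0355} {'wx': -0.2, 'wy': 0.0, 'wz': -0.0}
0.7 {'x': -0.0001, 'y': 0.0843, 'z': -0.0395} {'wx': -0.2, 'wy': 0.0, 'wz': -0.0}
0.77 {'x': -0.0001, 'y': 0.0992, 'z': -0.0426} {'wx': -0.2, 'wy': 0.0, 'wz': -0.0}
0.84 {'x': -0.0001, 'y': 0.1144, 'z': -0.0445} {'wx': -0.2, 'wy': 0.0, 'wz': -0.0}
```

Call:
move_arm:
  deltas:
    - {"x": 0,"y": 0.0125,"z": -0.0088,"wx": 0,"wy": 0,"wz": 0,"hand": 0.05}
    - {"x": 0,"y": 0.0255,"z": -0.0167,"wx": 0,"wy": 0,"wz": 0,"hand": 0.05}
    - {"x": 0,"y": 0.0391,"z": -0.0237,"wx": 0,"wy": 0,"wz": 0,"hand": 0.05}
    - {"x": 0,"y": 0.0531,"z": -0.0297,"wx": 0,"wy": 0,"wz": 0,"hand": 0.05}
    - {"x": 0,"y": 0.0675,"z": -0.0347,"wx": 0,"wy": 0,"wz": 0,"hand": 0.05}
    - {"x": 0,"y": 0.0823,"z": -0.0387,"wx": 0,"wy": 0,"wz": 0,"hand": 0.05}
    - {"x": 0,"y": 0.0972,"z": -0.0417,"wx": 0,"wy": 0,"wz": 0,"hand": 0.05}
    - {"x": 0,"y": 0.1124,"z": -0.0436,"wx": 0,"wy": 0,"wz": 0,"hand": 0.05}

```text
time: 5.08
tool_pos: [0.5084, 0.0019, 0.2975]
tool_rot: [2.533, -0.0, 1.773]
contact_force: [-2.7, 0.4, -0.5]
opening: 0.0112
```

```bash
python3 arc.py .91 .98 1.05 1.08 1.1 1.12
```

```text
{'time': 5.075, 'qpos': [-0.337, -0.038, 1.949, 0.449, 0.744, -0.797], 'tool_pos': [0.508, 0.002, 0.297], 'tool_rot': [2.533, -0.0, 1.773], 'contact_force': [-2.69, 0.448, -0.52], 'opening': 0.011}
theta [0.83285889] resid [ 0.0002  0.0003 -0.0003]
0.91 {'x': -0.0002, 'y': 0.0167, 'z': -0.0014} {'wx': -0.2, 'wy': 0.0, 'wz': -0.0}
0.98 {'x': -0.0002, 'y': 0.032, 'z': -0.0013} {'wx': -0.2, 'wy': 0.0, 'wz': -0.0}
1.05 {'x': -0.0002, 'y': 0.0472, 'z': -0.0} {'wx': -0.2, 'wy': 0.0, 'wz': -0.0}
1.08 {'x': -0.0002, 'y': 0.0537, 'z': 0.0008} {'wx': -0.2, 'wy': 0.0, 'wz': -0.0}
1.1 {'x': -0.0002, 'y': 0.058, 'z': 0.0015} {'wx': -0.2, 'wy': 0.0, 'wz': -0.0}
1.12 {'x': -0.0002, 'y': 0.0623, 'z': 0.0023} {'wx': -0.2, 'wy': 0.0, 'wz': -0.0}
```

Call:
move_arm:
  deltas:
    - {"x": 0,"y": 0.0125,"z": -0.0006,"wx": 0,"wy": 0,"wz": 0,"hand": 0.05}
    - {"x": 0,"y": 0.024,"z": -0.0006,"wx": 0,"wy": 0,"wz": 0,"hand": 0.05}
    - {"x": 0,"y": 0.034,"z": 0,"wx": 0,"wy": 0,"wz": 0,"hand": 0.05}
    - {"x": 0,"y": 0.042,"z": 0.0003,"wx": 0,"wy": 0,"wz": 0,"hand": 0.05}
    - {"x": 0,"y": 0.048,"z": 0.0008,"wx": 0,"wy": 0,"wz": 0,"hand": 0.05}
    - {"x": 0,"y": 0.051,"z": 0.001,"wx": 0,"wy": 0,"wz": 0,"hand": 0.05}
    - {"x": 0,"y": 0.052,"z": 0.001,"wx": 0,"wy": 0,"wz": 0,"hand": 0.05}
    - {"x": 0,"y": 0.052,"z": 0.001,"wx": 0,"wy": 0,"wz": 0,"hand": 0.05}

```text
time: 6.08
tool_pos: [0.5517, 0.0108, 0.3266]
tool_rot: [2.53, -0.001, 1.773]
contact_force: [4.7, 3.6, -4.2]
opening: 0.0114
```

```bash
python3 arc.py 1.07 1.09
```

```text
{'time': 6.075, 'qpos': [-0.275, 0.021, 1.808, 0.38, 0.793, -0.674], 'tool_pos': [0.552, 0.011, 0.327], 'tool_rot': [2.53, -0.001, 1.773], 'contact_force': [4.705, 3.633, -4.213], 'opening': 0.011}
theta [1.0770266] resid [ 0.0002  0.0002 -0.0006]
1.07 {'x': -0.0002, 'y': -0.0014, 'z': -0.0008} {'wx': -0.1, 'wy': 0.0, 'wz': -0.1}
1.09 {'x': -0.0002, 'y': 0.0029, 'z': -0.0002} {'wx': -0.1, 'wy': 0.0, 'wz': -0.1}
```

Call:
move_arm:
  deltas:
    - {"x": 0,"y": -0.001,"z": 0,"wx": 0,"wy": 0,"wz": 0,"hand": 0.05}
    - {"x": 0,"y": -0.003,"z": 0,"wx": 0,"wy": 0,"wz": 0,"hand": 0.05}
    - {"x": 0,"y": -0.005,"z": 0,"wx": 0,"wy": 0,"wz": 0,"hand": 0.05}
    - {"x": 0,"y": -0.007,"z": 0,"wx": 0,"wy": 0,"wz": 0,"hand": 0.05}
    - {"x": 0,"y": -0.007,"z": 0,"wx": 0,"wy": 0,"wz": 0,"hand": 0.05}

```text
time: 6.7
tool_pos: [0.5457, 0.0095, 0.3234]
tool_rot: [2.53, 0.0, 1.773]
contact_force: [-0.8, 3.4, 2.3]
opening: 0.0114
```

```bash
python3 arc.py 1.07
python3 - <<'E'
from h import *
import cv2
b=viewer.read_camera("side")[80:260,170:370]; a=viewer.read_camera("top")[120:240,180:313]
cv2.imwrite("pics/s2.png",np.hstack([cv2.resize(i,(400,360),interpolation=cv2.INTER_CUBIC) for i in(a,b)])[:,:,::-1])
E
```

```text
{'time': 6.7, 'qpos': [-0.283, 0.012, 1.827, 0.388, 0.786, -0.689], 'tool_pos': [0.546, 0.01, 0.323], 'tool_rot': [2.53, 0.0, 1.773], 'contact_force': [-0.765, 3.376, 2.316], 'opening': 0.011}
theta [1.04490649] resid [ 0.0003  0.0002 -0.0006]
1.07 {'x': -0.0001, 'y': 0.0055, 'z': 0.0} {'wx': -0.0, 'wy': 0.0, 'wz': -0.0}
```

View pics/s2.png

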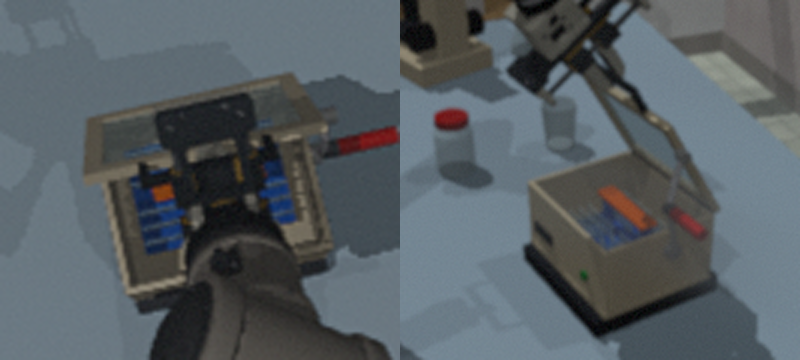

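```bash
cat >> h.py <<'E'
def knob(th,back=False,y=-.162,l=.075):
    A=np.array([.015,.11]); P=hingept(th,.135,0)[[0,2]]; d=P-A; D=np.hypot(*d); m=(A+P)/2
    hh=np.sqrt(max(l*l-D*D/4,0)); n=np.array([-d[1],d[0]])/D  # to the front
    k=m+(-n if back else n)*hh; return np.array([k[0],y,k[1]]),D
E
python3 - <<'E'
from h import *
for th,b in((0,0),(.5,0),(1.02,0),(1.045,0),(1.06,0),(1.07,0),(1.09,0),(1.07,1),(1.06,1),(1.045,1)):
    k,D=knob(th,b); w=case2w(k,q); print(th,b,k.round(4),round(D,4),(proj("side",w)[0]-[170,80])*2+[400,0])
E
```

```text
0 0 [-0.045 -0.162  0.065] 0.0671 [653.13414909 309.38565085]
0.5 0 [-0.0558 -0.162   0.1349] 0.1042 [647.67806148 269.60378783]
1.02 0 [-0.0018 -0.162   0.1831] 0.1451 [684.14919608 225.74901598]
1.045 0 [ 0.0036 -0.162   0.1841] 0.1469 [687.67081999 223.82285286]
1.06 0 [ 0.0074 -0.162   0.1846] 0.148 [690.1724863  222.61189394]
1.07 0 [ 0.0105 -0.162   0.1849] 0.1488 [692.15913362 221.74258286]
1.09 0 [ 0.0213 -0.162   0.1848] 0.1502 [699.00166707 219.30831578]
1.07 1 [ 0.0297 -0.162   0.1836] 0.1488 [704.22857312 218.25881525]
1.06 1 [ 0.0316 -0.162   0.1831] 0.148 [705.40892258 218.09308728]
1.045 1 [ 0.0337 -0.162   0.1826] 0.1469 [706.70876794 217.94975968]
```

The side view shows the knob centre at about (688,222). That matches unlocked at 1.045 and not locked, which would be (704,218). I'll raise the lid to the top and open the fingers slightly, still around the bar, so the spring can lock the stay.

Call:
move_arm:
  deltas:
    - {"x": 0,"y": 0.003,"z": 0,"wx": 0,"wy": 0,"wz": 0,"hand": 0.05}
    - {"x": 0,"y": 0.006,"z": 0,"wx": 0,"wy": 0,"wz": 0,"hand": 0.05}
    - {"x": 0,"y": 0.009,"z": 0,"wx": 0,"wy": 0,"wz": 0,"hand": 0.05}
    - {"x": 0,"y": 0.01,"z": 0,"wx": 0,"wy": 0,"wz": 0,"hand": 0.05}
    - {"x": 0,"y": 0.01,"z": 0,"wx": 0,"wy": 0,"wz": 0,"hand": 0.05}
    - {"x": 0,"y": 0.01,"z": 0,"wx": 0,"wy": 0,"wz": 0,"hand": 0.2}
    - {"x": 0,"y": 0.01,"z": 0,"wx": 0,"wy": 0,"wz": 0,"hand": 0.2}
    - {"x": 0,"y": 0.01,"z": 0,"wx": 0,"wy": 0,"wz": 0,"hand": 0.2}

```text
time: 7.8
tool_pos: [0.5541, 0.0106, 0.3288]
tool_rot: [2.53, 0.001, 1.773]
contact_force: [-1.6, -0.4, -1.2]
opening: 0.0183
```

```bash
cat > kn.py <<'E'
from h import *
import cv2,sys
st()
b=viewer.read_camera("side"); m=cv2.inRange(cv2.cvtColor(b,cv2.COLOR_RGB2HSV),(0,120,60),(6,255,255))|cv2.inRange(cv2.cvtColor(b,cv2.COLOR_RGB2HSV),(174,120,60),(180,255,255))
n,_,s,c=cv2.connectedComponentsWithStats(m)
print([(c[i].round(1).tolist(),int(s[i,4])) for i in range(1,n) if s[i,4]>12])
for th,bk in((1.045,0),(1.08,0),(1.07,1)): print(th,bk,proj("side",case2w(knob(th,bk)[0],q))[0].round(1))
cv2.imwrite(sys.argv[1],cv2.resize(b[60:260,150:400],(800,600))[:,:,::-1])
E
python3 kn.py pics/s3.png
```

```text
{'time': 7.8, 'qpos': [-0.273, 0.024, 1.799, 0.375, 0.797, -0.668], 'tool_pos': [0.554, 0.011, 0.329], 'tool_rot': [2.53, 0.001, 1.773], 'contact_force': [-1.639, -0.416, -1.203], 'opening': 0.018}
[([106.5, 77.3], 73), ([195.1, 139.0], 121), ([323.9, 189.8], 29)]
1.045 0 [313.8 191.9]
1.08 0 [317.4 190.4]
1.07 1 [322.1 189.1]
```

Call:
move_arm:
  deltas:
    - {"x": 0,"y": 0,"z": 0,"wx": 0,"wy": 0,"wz": 0,"hand": 0.4}
    - {"x": 0,"y": 0,"z": 0,"wx": 0,"wy": 0,"wz": 0,"hand": 0.4}
    - {"x": 0,"y": 0,"z": 0,"wx": 0,"wy": 0,"wz": 0,"hand": 0.4}

```text
time: 8.22
tool_pos: [0.554, 0.0111, 0.329]
tool_rot: [2.53, 0.0, 1.773]
contact_force: [0.3, 0.1, 0.0]
opening: 0.0361
```

```bash
python3 kn.py pics/s4.png
```

```text
{'time': 8.225, 'qpos': [-0.273, 0.024, 1.799, 0.376, 0.797, -0.668], 'tool_pos': [0.554, 0.011, 0.329], 'tool_rot': [2.53, 0.0, 1.773], 'contact_force': [0.32, 0.083, 0.031], 'opening': 0.036}
[([106.7, 77.9], 72), ([195.1, 139.0], 120), ([323.8, 189.9], 29)]
1.045 0 [313.8 191.9]
1.08 0 [317.4 190.4]
1.07 1 [322.1 189.1]
```

View pics/s4.png

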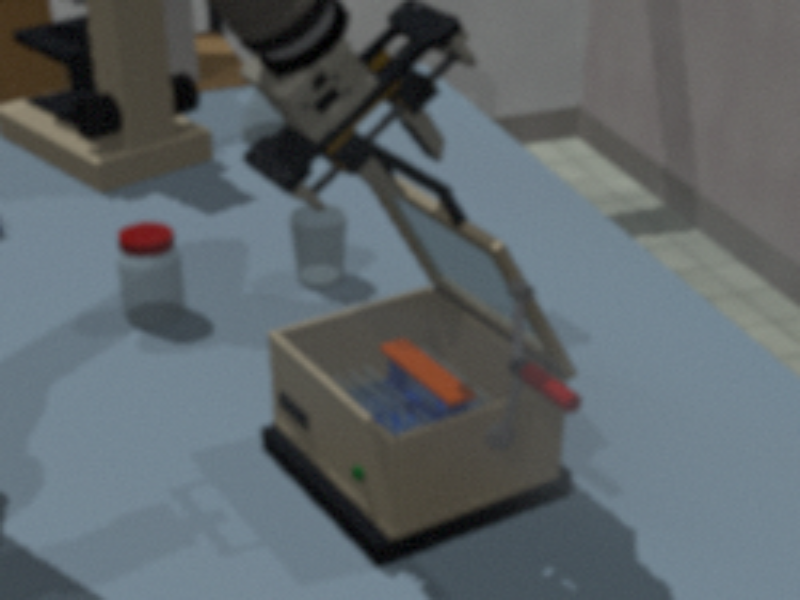

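The stay is past straight: the knob is at (323.8,189.9) on the full image, and the lid stands with the fingers open and about 0 N. The 190 mm side of the body lies along the jaws. Next I'll back off, turn the hand 90° and shut it for pressing.

Run:
```python
from h import *
p,R,s=cur()
w1=(p-.1*R[:,2],R)
w2=pose([-.15,0,.34],55,0,False); w3=pose([-.13,0,.31],55,90,False)
rows(w1,w2,w3);
```

```text
{'x': -0.0, 'y': 0.0, 'z': -0.1} {'wx': 0.0, 'wy': 0.0, 'wz': 0.0}
{'x': 0.002, 'y': -0.1169, 'z': -0.0955} {'wx': 0.0, 'wy': 0.0, 'wz': -0.0}
{'x': 0.002, 'y': -0.1178, 'z': -0.0595} {'wx': 0.1, 'wy': -0.0, 'wz': 90.0}
```

Call:
move_arm:
  deltas:
    - {"x": 0,"y": 0,"z": -0.025,"wx": 0,"wy": 0,"wz": 0,"hand": 0.4}
    - {"x": 0,"y": 0,"z": -0.06,"wx": 0,"wy": 0,"wz": 0,"hand": 0.4}
    - {"x": 0,"y": -0.02,"z": -0.095,"wx": 0,"wy": 0,"wz": 0,"hand": 0.4}
    - {"x": 0,"y": -0.06,"z": -0.1,"wx": 0,"wy": 0,"wz": 8,"hand": 0.2}
    - {"x": 0.002,"y": -0.1,"z": -0.1,"wx": 0,"wy": 0,"wz": 18,"hand": 0}
    - {"x": 0.002,"y": -0.117,"z": -0.1,"wx": 0,"wy": 0,"wz": 28,"hand": 0}
    - {"x": 0.002,"y": -0.117,"z": -0.1,"wx": 0,"wy": 0,"wz": 38,"hand": 0}
    - {"x": 0.002,"y": -0.117,"z": -0.1,"wx": 0,"wy": 0,"wz": 48,"hand": 0}

```text
time: 9.28
tool_pos: [0.4033, -0.0179, 0.3437]
tool_rot: [2.705, -0.443, 1.029]
contact_force: [0.3, 0.6, -0.6]
opening: 0.0002
```

Run:
```python
from h import *
st()
rows(pose([-.13,0,.31],55,90,False),pose([-.045,0,.22],55,90,False),pose([.0228,0,.14],55,90,False));
```

```text
{'time': 9.275, 'qpos': [-0.575, -0.303, 2.022, 0.493, 1.017, -0.11], 'tool_pos': [0.403, -0.018, 0.344], 'tool_rot': [2.705, -0.443, 1.029], 'contact_force': [0.313, 0.609, -0.611], 'opening': 0.0}
{'x': -0.0003, 'y': -0.0005, 'z': 0.0407} {'wx': 0.1, 'wy': -0.0, 'wz': 41.6}
{'x': 0.0131, 'y': 0.0113, 'z': 0.1632} {'wx': 0.1, 'wy': -0.0, 'wz': 41.6}
{'x': 0.0204, 'y': 0.0175, 'z': 0.2676} {'wx': 0.1, 'wy': -0.0, 'wz': 41.6}
```

Call:
move_arm:
  deltas:
    - {"x": 0,"y": 0,"z": 0.01,"wx": 0,"wy": 0,"wz": 10,"hand": 0}
    - {"x": 0,"y": 0,"z": 0.02,"wx": 0,"wy": 0,"wz": 20,"hand": 0}
    - {"x": 0,"y": 0,"z": 0.04,"wx": 0,"wy": 0,"wz": 30,"hand": 0}
    - {"x": 0,"y": 0,"z": 0.06,"wx": 0,"wy": 0,"wz": 41.5,"hand": 0}
    - {"x": 0.004,"y": 0.003,"z": 0.1,"wx": 0,"wy": 0,"wz": 41.5,"hand": 0}
    - {"x": 0.009,"y": 0.008,"z": 0.135,"wx": 0,"wy": 0,"wz": 41.5,"hand": 0}
    - {"x": 0.013,"y": 0.011,"z": 0.163,"wx": 0,"wy": 0,"wz": 41.5,"hand": 0}
    - {"x": 0.013,"y": 0.011,"z": 0.163,"wx": 0,"wy": 0,"wz": 41.5,"hand": 0}

```text
time: 10.28
tool_pos: [0.5085, 0.005, 0.2182]
tool_rot: [3.137, -0.608, 0.213]
contact_force: [-0.4, 0.5, 0.1]
opening: 0.0004
```

Run:
```python
from h import *
import cv2
st()
rows(*[pose([.0228,0,z],55,90,False) for z in(.15,.14,.135,.13,.125,.12,.115,.11)])
b=viewer.read_camera("side"); cv2.imwrite("pics/s5.png",cv2.resize(b[60:260,150:400],(800,600))[:,:,::-1])
```

```text
{'time': 10.275, 'qpos': [-0.329, 0.065, 2.093, 0.617, 0.528, 0.563], 'tool_pos': [0.509, 0.005, 0.218], 'tool_rot': [3.137, -0.608, 0.213], 'contact_force': [-0.438, 0.481, 0.125], 'opening': 0.0}
{'x': 0.0168, 'y': 0.0014, 'z': 0.0948} {'wx': -0.1, 'wy': 0.1, 'wz': 0.5}
{'x': 0.0111, 'y': 0.0013, 'z': 0.103} {'wx': -0.1, 'wy': 0.1, 'wz': 0.5}
{'x': 0.0082, 'y': 0.0013, 'z': 0.1071} {'wx': -0.1, 'wy': 0.1, 'wz': 0.5}
{'x': 0.0054, 'y': 0.0013, 'z': 0.1112} {'wx': -0.1, 'wy': 0.1, 'wz': 0.5}
{'x': 0.0025, 'y': 0.0013, 'z': 0.1153} {'wx': -0.1, 'wy': 0.1, 'wz': 0.5}
{'x': -0.0004, 'y': 0.0013, 'z': 0.1194} {'wx': -0.1, 'wy': 0.1, 'wz': 0.5}
{'x': -0.0032, 'y': 0.0013, 'z': 0.1235} {'wx': -0.1, 'wy': 0.1, 'wz': 0.5}
{'x': -0.0061, 'y': 0.0012, 'z': 0.1276} {'wx': -0.1, 'wy': 0.1, 'wz': 0.5}
```

View pics/s5.png

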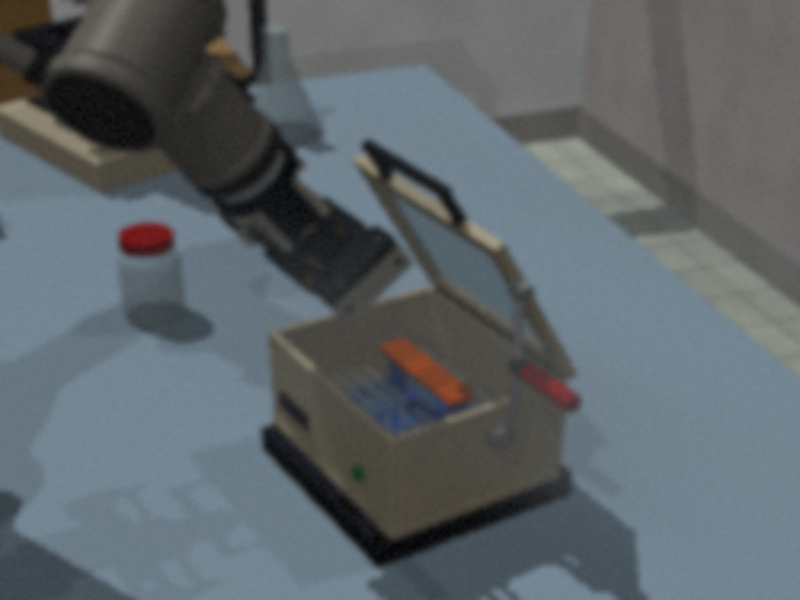

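The lid stands by itself and the shut fingers are over the case, clear of the rim and lid. Pressing now.

Call:
move_arm:
  deltas:
    - {"x": 0.017,"y": 0.001,"z": 0.05,"wx": 0,"wy": 0,"wz": 0.5,"hand": 0}
    - {"x": 0.017,"y": 0.001,"z": 0.085,"wx": 0,"wy": 0,"wz": 0.5,"hand": 0}
    - {"x": 0.014,"y": 0.001,"z": 0.099,"wx": 0,"wy": 0,"wz": 0.5,"hand": 0}
    - {"x": 0.0111,"y": 0.0013,"z": 0.103,"wx": 0,"wy": 0,"wz": 0.5,"hand": 0}
    - {"x": 0.0082,"y": 0.0013,"z": 0.1071,"wx": 0,"wy": 0,"wz": 0.5,"hand": 0}
    - {"x": 0.0054,"y": 0.0013,"z": 0.1112,"wx": 0,"wy": 0,"wz": 0.5,"hand": 0}
    - {"x": 0.0025,"y": 0.0013,"z": 0.1153,"wx": 0,"wy": 0,"wz": 0.5,"hand": 0}
    - {"x": 0.0008,"y": 0.0013,"z": 0.1177,"wx": 0,"wy": 0,"wz": 0.5,"hand": 0}

```text
time: 11.32
tool_pos: [0.576, 0.0165, 0.125]
tool_rot: [3.14, -0.614, 0.203]
contact_force: [-0.9, 0.0, 3.9]
opening: 0.0002
```

Run:
```python
from h import *
st(); p,R,s=cur(); print(((p-[q[0],q[1],0])@Rn.from_euler('z',q[2]).as_matrix()).round(4))
print((R.T@[0,0,-.001]).round(5))
```

```text
{'time': 11.325, 'qpos': [-0.244, 0.345, 2.067, 1.006, 0.298, 0.212], 'tool_pos': [0.576, 0.016, 0.125], 'tool_rot': [3.14, -0.614, 0.203], 'contact_force': [-0.931, 0.033, 3.874], 'opening': 0.0}
[ 0.0232 -0.0013  0.125 ]
[-0.00058 -0.       0.00082]
```

j5 is at 0.298, close to its 0.28 limit. I'll lift a little and make the tool steeper (65°) before pressing on.

Run:
```python
from h import *
rows(pose([.0232,0,.135],55,90,False),pose([.0236,0,.135],60,90,False),pose([.0236,0,.135],66,90,False),pose([.0236,0,.13],66,90,False))
```

```text
{'x': 0.0057, 'y': -0.0012, 'z': -0.0082} {'wx': 0.1, 'wy': -0.2, 'wz': -0.0}
{'x': 0.006, 'y': -0.0012, 'z': -0.0079} {'wx': 0.1, 'wy': -5.2, 'wz': -0.0}
{'x': 0.006, 'y': -0.0012, 'z': -0.0079} {'wx': 0.1, 'wy': -11.2, 'wz': -0.0}
{'x': 0.0031, 'y': -0.0013, 'z': -0.0038} {'wx': 0.1, 'wy': -11.2, 'wz': -0.0}
```

Call:
move_arm:
  deltas:
    - {"x": 0.006,"y": -0.001,"z": -0.008,"wx": 0,"wy": 0,"wz": 0,"hand": 0}
    - {"x": 0.006,"y": -0.001,"z": -0.008,"wx": 0,"wy": -4,"wz": 0,"hand": 0}
    - {"x": 0.006,"y": -0.001,"z": -0.008,"wx": 0,"wy": -8,"wz": 0,"hand": 0}
    - {"x": 0.006,"y": -0.001,"z": -0.008,"wx": 0,"wy": -11,"wz": 0,"hand": 0}
    - {"x": 0.006,"y": -0.001,"z": -0.008,"wx": 0,"wy": -11,"wz": 0,"hand": 0}
    - {"x": 0.006,"y": -0.001,"z": -0.008,"wx": 0,"wy": -11,"wz": 0,"hand": 0}

```text
time: 12.08
tool_pos: [0.5753, 0.018, 0.1338]
tool_rot: [-3.141, -0.42, 0.202]
contact_force: [-0.5, -0.1, 0.0]
opening: 0.0007
```

Run:
```python
from h import *
st()
rows(*[pose([.0236,0,z],66,90,False) for z in(.13,.125,.12,.117,.114,.111,.108)])
```

```text
{'time': 12.075, 'qpos': [-0.19, 0.353, 1.894, 0.316, 0.526, 0.934], 'tool_pos': [0.575, 0.018, 0.134], 'tool_rot': [-3.141, -0.42, 0.202], 'contact_force': [-0.476, -0.099, 0.012], 'opening': 0.001}
{'x': -0.0008, 'y': 0.0004, 'z': 0.0037} {'wx': -0.0, 'wy': -0.1, 'wz': -0.0}
{'x': -0.0029, 'y': 0.0004, 'z': 0.0083} {'wx': -0.0, 'wy': -0.1, 'wz': -0.0}
{'x': -0.0049, 'y': 0.0004, 'z': 0.0129} {'wx': -0.0, 'wy': -0.1, 'wz': -0.0}
{'x': -0.0061, 'y': 0.0004, 'z': 0.0156} {'wx': -0.0, 'wy': -0.1, 'wz': -0.0}
{'x': -0.0074, 'y': 0.0004, 'z': 0.0183} {'wx': -0.0, 'wy': -0.1, 'wz': -0.0}
{'x': -0.0086, 'y': 0.0004, 'z': 0.0211} {'wx': -0.0, 'wy': -0.1, 'wz': -0.0}
{'x': -0.0098, 'y': 0.0004, 'z': 0.0238} {'wx': -0.0, 'wy': -0.1, 'wz': -0.0}
```

Call:
move_arm:
  deltas:
    - {"x": -0.0008,"y": 0,"z": 0.0037,"wx": 0,"wy": 0,"wz": 0,"hand": 0}
    - {"x": -0.0029,"y": 0,"z": 0.0083,"wx": 0,"wy": 0,"wz": 0,"hand": 0}
    - {"x": -0.0049,"y": 0,"z": 0.0129,"wx": 0,"wy": 0,"wz": 0,"hand": 0}
    - {"x": -0.0061,"y": 0,"z": 0.0156,"wx": 0,"wy": 0,"wz": 0,"hand": 0}
    - {"x": -0.0074,"y": 0,"z": 0.0183,"wx": 0,"wy": 0,"wz": 0,"hand": 0}
    - {"x": -0.0074,"y": 0,"z": 0.0183,"wx": 0,"wy": 0,"wz": 0,"hand": 0}

```text
time: 12.82
tool_pos: [0.5765, 0.018, 0.114]
tool_rot: [3.141, -0.419, 0.203]
contact_force: [-1.4, -0.4, 3.0]
opening: 0.0004
```

Run:
```python
from h import *
st()
```

```text
{'time': 12.825, 'qpos': [-0.189, 0.386, 1.912, 0.345, 0.476, 0.902], 'tool_pos': [0.576, 0.018, 0.114], 'tool_rot': [3.141, -0.419, 0.203], 'contact_force': [-1.39, -0.387, 2.95], 'opening': 0.0}
```

Call:
move_arm:
  deltas:
    - {"x": -0.0006,"y": 0,"z": 0.0014,"wx": 0,"wy": 0,"wz": 0,"hand": 0}
    - {"x": -0.0008,"y": 0,"z": 0.0018,"wx": 0,"wy": 0,"wz": 0,"hand": 0}

```text
time: 13.08
tool_pos: [0.5767, 0.018, 0.1133]
tool_rot: [3.141, -0.421, 0.203]
contact_force: [-9.2, -0.7, 14.6]
opening: 0.0002
```

Call:
move_arm:
  deltas:
    - {"x": -0.0004,"y": 0,"z": 0.0009,"wx": 0,"wy": 0,"wz": 0,"hand": 0}
    - {"x": -0.0004,"y": 0,"z": 0.0009,"wx": 0,"wy": 0,"wz": 0,"hand": 0}

```text
time: 13.32
tool_pos: [0.5768, 0.018, 0.1131]
tool_rot: [3.14, -0.422, 0.203]
contact_force: [-11.1, -0.9, 19.2]
opening: 0.0006
```

The rack is down. Force rose from 14.6 to 19.2 N with only 0.2 mm of travel, and the tip corner is at about 0.109 m. Backing out next, then on to the knob.

Run:
```python
from h import *
T=lambda a:np.array([np.cos(np.radians(a)),0,-np.sin(np.radians(a))])
c=np.array([.0236,0,.114])
rows(pose(c+[0,0,.03],66,90,False),pose(c+[0,0,.03]-.12*T(66),66,90,False),pose([-.12,-.08,.31],68,45,False),pose([-.1,-.175,.31],70,0,False))
```

```text
{'x': 0.012, 'y': 0.0001, 'z': -0.0285} {'wx': 0.1, 'wy': -0.2, 'wz': 0.0}
{'x': 0.0124, 'y': 0.0002, 'z': -0.1485} {'wx': 0.1, 'wy': -0.2, 'wz': 0.0}
{'x': -0.0511, 'y': 0.0803, 'z': -0.2386} {'wx': 0.9, 'wy': -2.0, 'wz': -45.0}
{'x': -0.0328, 'y': 0.1753, 'z': -0.2304} {'wx': 3.3, 'wy': -3.2, 'wz': -89.9}
```

Call:
move_arm:
  deltas:
    - {"x": 0.006,"y": 0,"z": -0.014,"wx": 0,"wy": 0,"wz": 0,"hand": 0}
    - {"x": 0.012,"y": 0,"z": -0.03,"wx": 0,"wy": 0,"wz": 0,"hand": 0}
    - {"x": 0.012,"y": 0,"z": -0.07,"wx": 0,"wy": 0,"wz": 0,"hand": 0}
    - {"x": 0.012,"y": 0,"z": -0.115,"wx": 0,"wy": 0,"wz": 0,"hand": 0}
    - {"x": 0.005,"y": 0.0,"z": -0.155,"wx": 0,"wy": 0,"wz": 0,"hand": 0}
    - {"x": -0.025,"y": 0.01,"z": -0.195,"wx": 0,"wy": 0,"wz": -9,"hand": 0}
    - {"x": -0.05,"y": 0.03,"z": -0.23,"wx": 0,"wy": 0,"wz": -18,"hand": 0}
    - {"x": -0.05,"y": 0.07,"z": -0.238,"wx": 0,"wy": 0,"wz": -28,"hand": 0}

```text
time: 14.32
tool_pos: [0.4496, -0.0787, 0.31]
tool_rot: [2.93, -0.368, 0.736]
contact_force: [2.1, -0.1, 0.7]
opening: 0.0003
```

Run:
```python
from h import *
st()
a=np.radians(70);t=np.array([np.cos(a),0,-np.sin(a)]);k=np.array([.0305,-.175,.1836])
rows(pose([-.1,-.12,.31],70,45,False),pose([-.1,-.175,.30],70,0,False),pose(k-.06*t,70))
```

```text
{'time': 14.325, 'qpos': [-0.541, -0.061, 1.851, 0.323, 1.054, 0.214], 'tool_pos': [0.45, -0.079, 0.31], 'tool_rot': [2.93, -0.368, 0.736], 'contact_force': [2.112, -0.123, 0.721], 'opening': 0.0}
{'x': -0.0083, 'y': 0.0534, 'z': 0.0082} {'wx': 2.6, 'wy': -3.3, 'wz': -16.7}
{'x': -0.038, 'y': 0.0999, 'z': 0.0174} {'wx': 3.8, 'wy': -2.2, 'wz': -61.7}
{'x': 0.0276, 'y': 0.135, 'z': 0.1359} {'wx': 3.8, 'wy': -2.2, 'wz': -61.7}
```

Call:
move_arm:
  deltas:
    - {"x": -0.005,"y": 0.02,"z": 0.003,"wx": 1,"wy": -0.5,"wz": -9,"hand": 0.2}
    - {"x": -0.008,"y": 0.05,"z": 0.008,"wx": 1.5,"wy": -1,"wz": -18,"hand": 0.45}
    - {"x": -0.02,"y": 0.08,"z": 0.013,"wx": 2,"wy": -1.5,"wz": -28,"hand": 0.45}
    - {"x": -0.038,"y": 0.1,"z": 0.017,"wx": 2.5,"wy": -2,"wz": -38,"hand": 0.45}
    - {"x": -0.038,"y": 0.1,"z": 0.017,"wx": 3,"wy": -2.2,"wz": -48,"hand": 0.45}
    - {"x": -0.038,"y": 0.1,"z": 0.017,"wx": 3.8,"wy": -2.2,"wz": -58,"hand": 0.45}
    - {"x": -0.038,"y": 0.1,"z": 0.017,"wx": 3.8,"wy": -2.2,"wz": -61.7,"hand": 0.45}
    - {"x": -0.038,"y": 0.1,"z": 0.017,"wx": 3.8,"wy": -2.2,"wz": -61.7,"hand": 0.45}

```text
time: 15.32
tool_pos: [0.4908, -0.1789, 0.2976]
tool_rot: [2.796, -0.004, 1.767]
contact_force: [-0.1, 0.3, -0.3]
opening: 0.0416
```

Run:
```python
from h import *
import cv2
st()
a=np.radians(70);t=np.array([np.cos(a),0,-np.sin(a)]);k=np.array([.0305,-.175,.1836])
rows(pose(k-.06*t,70),pose(k,70))
b=viewer.read_camera("side"); w=viewer.read_camera("wrist")
# knob end seen by wrist
cv2.imwrite("pics/s6.png",np.hstack([cv2.resize(w,(400,300)),cv2.resize(b[60:260,150:400],(400,300))])[:,:,::-1])
m=cv2.inRange(cv2.cvtColor(b,cv2.COLOR_RGB2HSV),(0,90,40),(6,255,255))|cv2.inRange(cv2.cvtColor(b,cv2.COLOR_RGB2HSV),(172,90,40),(180,255,255))
n,l,s,c=cv2.connectedComponentsWithStats(m)
print([(c[i].round(1).tolist(),s[i].tolist()) for i in range(1,n) if s[i,4]>12])
for y in(-.13,-.162,-.192): print(proj("side",case2w([.0297,y,.1836],q)).round(1))
```

```text
{'time': 15.325, 'qpos': [-0.658, 0.133, 1.656, 0.288, 1.139, -0.947], 'tool_pos': [0.491, -0.179, 0.298], 'tool_rot': [2.796, -0.004, 1.767], 'contact_force': [-0.097, 0.267, -0.34], 'opening': 0.042}
{'x': 0.0008, 'y': 0.0836, 'z': 0.1102} {'wx': -0.2, 'wy': -0.1, 'wz': -0.4}
{'x': 0.0008, 'y': 0.0838, 'z': 0.1702} {'wx': -0.2, 'wy': -0.1, 'wz': -0.4}
[([195.0, 139.1], [187, 134, 17, 11, 144]), ([322.0, 188.9], [314, 183, 16, 12, 74])]
[[314.7 183.4]]
[[322.1 189.1]]
[[329.4 194.7]]
```

View pics/s6.png

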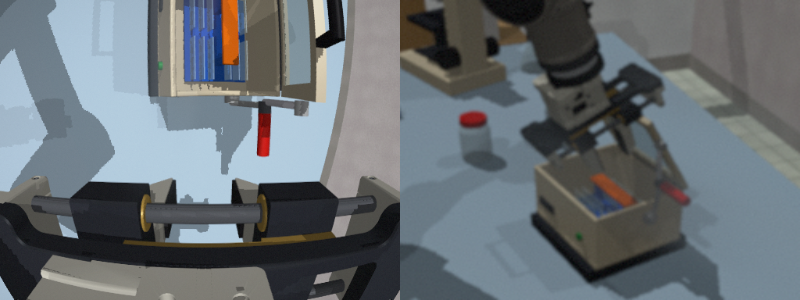

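The knob's blob at (322.0,188.9) matches the locked prediction (322.1,189.1), so the lid is still standing. In the wrist view the red knob sits clear outside the case at (263,133). Moving onto it.

Call:
move_arm:
  deltas:
    - {"x": 0.001,"y": 0.03,"z": 0.03,"wx": 0,"wy": 0,"wz": 0,"hand": 0.45}
    - {"x": 0.001,"y": 0.06,"z": 0.06,"wx": 0,"wy": 0,"wz": 0,"hand": 0.45}
    - {"x": 0.001,"y": 0.083,"z": 0.09,"wx": 0,"wy": 0,"wz": 0,"hand": 0.45}
    - {"x": 0.001,"y": 0.084,"z": 0.115,"wx": 0,"wy": 0,"wz": 0,"hand": 0.45}
    - {"x": 0.001,"y": 0.084,"z": 0.135,"wx": 0,"wy": 0,"wz": 0,"hand": 0.45}
    - {"x": 0.001,"y": 0.084,"z": 0.155,"wx": 0,"wy": 0,"wz": 0,"hand": 0.45}
    - {"x": 0.001,"y": 0.084,"z": 0.168,"wx": 0,"wy": 0,"wz": 0,"hand": 0.45}
    - {"x": 0.001,"y": 0.084,"z": 0.168,"wx": 0,"wy": 0,"wz": 0,"hand": 0.45}

```text
time: 16.42
tool_pos: [0.6236, -0.1507, 0.1675]
tool_rot: [2.797, -0.005, 1.767]
contact_force: [-0.4, -0.1, -0.1]
opening: 0.0416
```

Run:
```python
from h import *
import cv2
st()
w=viewer.read_camera("wrist"); cv2.imwrite("pics/s7.png",w[150:384,100:412,::-1])
k=np.array([.0305,-.175,.1836]); rows(pose(k,70))
```

```text
{'time': 16.425, 'qpos': [-0.462, 0.454, 1.579, 0.283, 0.855, -0.817], 'tool_pos': [0.624, -0.151, 0.167], 'tool_rot': [2.797, -0.005, 1.767], 'contact_force': [-0.446, -0.147, -0.061], 'opening': 0.042}
{'x': -0.0001, 'y': -0.0004, 'z': 0.0025} {'wx': -0.2, 'wy': -0.1, 'wz': -0.4}
```

View pics/s7.png

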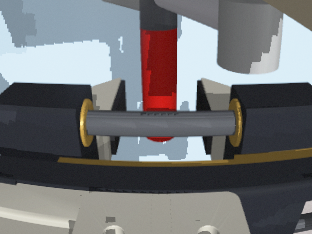

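The knob is centred between the pads, at about x=158 of 312. Gripping.

Call:
move_arm:
  deltas:
    - {"x": 0,"y": 0,"z": 0.001,"wx": 0,"wy": 0,"wz": 0,"hand": 0.3}
    - {"x": 0,"y": 0,"z": 0.001,"wx": 0,"wy": 0,"wz": 0,"hand": 0.1}
    - {"x": 0,"y": 0,"z": 0.001,"wx": 0,"wy": 0,"wz": 0,"hand": 0.1}
    - {"x": 0,"y": 0,"z": 0.001,"wx": 0,"wy": 0,"wz": 0,"hand": 0.1}
  grip_force: 18

```text
time: 16.98
tool_pos: [0.6232, -0.1512, 0.1676]
tool_rot: [2.797, -0.003, 1.768]
contact_force: [-7.4, -1.0, 2.7]
opening: 0.0173
```

```bash
cat > kr.py <<'E'
from h import *
import sys
# usage: phi list with tool angle a: rows from the current pose to knob at phi (rad from straight up, + to front)
def kp(phi,a,off):
    p,R=pose([.015-.075*np.sin(phi),-.175,.11+.075*np.cos(phi)],a,0,False); return p+R[:,2]*off,R
E
python3 - <<'E'
from kr import *
st(); p,R,s=cur()
a=np.degrees(np.arcsin(-R[2,2])); print("a",a)
k=kp(-.19,a,0)[0]; print("tool-frame offset of TCP from knob",(R.T@(p-k)).round(4))
c0=kp(-.19,a,.0165)
for i,ph in enumerate([-.19,-.1,0,.1,.2,.3,.4,.5,.6]): rows(kp(ph,a,.0165),p0=c0)
E
```

```text
{'time': 16.975, 'qpos': [-0.463, 0.454, 1.579, 0.282, 0.854, -0.818], 'tool_pos': [0.623, -0.151, 0.168], 'tool_rot': [2.797, -0.003, 1.768], 'contact_force': [-7.388, -1.0, 2.687], 'opening': 0.017}
a 70.26238818491501
tool-frame offset of TCP from knob [-0.      0.0007  0.0173]
{'x': 0.0, 'y': 0.0, 'z': 0.0} {'wx': 0.0, 'wy': 0.0, 'wz': 0.0}
{'x': -0.0, 'y': -0.006, 'z': -0.0032} {'wx': 0.0, 'wy': 0.0, 'wz': 0.0}
{'x': -0.0, 'y': -0.0129, 'z': -0.0061} {'wx': 0.0, 'wy': 0.0, 'wz': 0.0}
{'x': -0.0, 'y': -0.0201, 'z': -0.0082} {'wx': 0.0, 'wy': 0.0, 'wz': 0.0}
{'x': -0.0, 'y': -0.0274, 'z': -0.0097} {'wx': 0.0, 'wy': 0.0, 'wz': 0.0}
{'x': -0.0, 'y': -0.0349, 'z': -0.0104} {'wx': 0.0, 'wy': 0.0, 'wz': 0.0}
{'x': -0.0, 'y': -0.0424, 'z': -0.0103} {'wx': 0.0, 'wy': 0.0, 'wz': 0.0}
{'x': -0.0, 'y': -0.0498, 'z': -0.0096} {'wx': 0.0, 'wy': 0.0, 'wz': 0.0}
{'x': -0.0, 'y': -0.0572, 'z': -0.008} {'wx': 0.0, 'wy': 0.0, 'wz': 0.0}
```

Call:
move_arm:
  deltas:
    - {"x": 0,"y": -0.006,"z": -0.0032,"wx": 0,"wy": 0,"wz": 0,"hand": 0.1}
    - {"x": 0,"y": -0.0129,"z": -0.0061,"wx": 0,"wy": 0,"wz": 0,"hand": 0.1}
    - {"x": 0,"y": -0.0201,"z": -0.0082,"wx": 0,"wy": 0,"wz": 0,"hand": 0.1}
    - {"x": 0,"y": -0.0274,"z": -0.0097,"wx": 0,"wy": 0,"wz": 0,"hand": 0.1}
    - {"x": 0,"y": -0.0349,"z": -0.0104,"wx": 0,"wy": 0,"wz": 0,"hand": 0.1}
    - {"x": 0,"y": -0.0424,"z": -0.0103,"wx": 0,"wy": 0,"wz": 0,"hand": 0.1}
    - {"x": 0,"y": -0.0498,"z": -0.0096,"wx": 0,"wy": 0,"wz": 0,"hand": 0.1}
    - {"x": 0,"y": -0.0572,"z": -0.008,"wx": 0,"wy": 0,"wz": 0,"hand": 0.1}
  grip_force: 25

```text
time: 17.98
tool_pos: [0.5687, -0.1624, 0.1557]
tool_rot: [2.795, -0.002, 1.767]
contact_force: [3.6, -0.7, 0.8]
opening: 0.0172
```

```bash
cat >> kr.py <<'E'
def report():
    st(); p,R,s=cur(); a=np.degrees(np.arcsin(-R[2,2]))
    c=(p-R[:,2]*.0168-[q[0],q[1],0])@Rn.from_euler('z',q[2]).as_matrix()
    v=c-[.015,-.175,.11]; print("a",a.round(2),"phi",np.arctan2(-v[0],v[2]).round(3),"r",np.hypot(v[0],v[2]).round(4),"y",c[1].round(4)); return a
E
python3 - <<'E'
from kr import *
a=report(); c0=kp(.6,70.26,.0165)
for i,ph in enumerate(np.arange(.7,1.45,.1)): print(ph.round(1),end=' ');rows(kp(ph,70.26+(i+1)*.75,.0165),p0=c0)
E
```

```text
{'time': 17.975, 'qpos': [-0.533, 0.388, 1.728, 0.327, 0.791, -0.933], 'tool_pos': [0.569, -0.162, 0.156], 'tool_rot': [2.795, -0.002, 1.767], 'contact_force': [3.571, -0.741, 0.783], 'opening': 0.017}
a 70.11 phi 0.585 r 0.0738 y -0.175
0.7 {'x': 0.0, 'y': -0.0074, 'z': 0.0023} {'wx': 0.8, 'wy': -0.0, 'wz': -0.0}
0.8 {'x': 0.0, 'y': -0.0145, 'z': 0.0052} {'wx': 1.5, 'wy': -0.0, 'wz': -0.0}
0.9 {'x': 0.0, 'y': -0.0212, 'z': 0.0088} {'wx': 2.2, 'wy': 0.0, 'wz': -0.0}
1.0 {'x': 0.0, 'y': -0.0276, 'z': 0.0131} {'wx': 3.0, 'wy': 0.0, 'wz': -0.0}
1.1 {'x': 0.0, 'y': -0.0335, 'z': 0.0179} {'wx': 3.7, 'wy': -0.0, 'wz': -0.0}
1.2 {'x': 0.0, 'y': -0.039, 'z': 0.0233} {'wx': 4.5, 'wy': -0.0, 'wz': -0.0}
1.3 {'x': 0.0, 'y': -0.0438, 'z': 0.0292} {'wx': 5.3, 'wy': -0.0, 'wz': -0.0}
1.4 {'x': 0.0, 'y': -0.048, 'z': 0.0355} {'wx': 6.0, 'wy': -0.0, 'wz': -0.0}
```

Call:
move_arm:
  deltas:
    - {"x": 0,"y": -0.005,"z": 0.0015,"wx": 0.5,"wy": 0,"wz": 0,"hand": 0.1}
    - {"x": 0,"y": -0.0098,"z": 0.0032,"wx": 1,"wy": 0,"wz": 0,"hand": 0.1}
    - {"x": 0,"y": -0.0145,"z": 0.0052,"wx": 1.5,"wy": 0,"wz": 0,"hand": 0.1}
    - {"x": 0,"y": -0.019,"z": 0.0076,"wx": 2,"wy": 0,"wz": 0,"hand": 0.1}
    - {"x": 0,"y": -0.0234,"z": 0.0102,"wx": 2.5,"wy": 0,"wz": 0,"hand": 0.1}
    - {"x": 0,"y": -0.0276,"z": 0.0131,"wx": 3,"wy": 0,"wz": 0,"hand": 0.1}
    - {"x": 0,"y": -0.0316,"z": 0.0162,"wx": 3.5,"wy": 0,"wz": 0,"hand": 0.1}
    - {"x": 0,"y": -0.0354,"z": 0.0196,"wx": 4,"wy": 0,"wz": 0,"hand": 0.1}

```text
time: 18.98
tool_pos: [0.5424, -0.1668, 0.1248]
tool_rot: [2.866, -0.004, 1.768]
contact_force: [4.3, 0.0, 0.2]
opening: 0.0171
```

Run:
```python
from kr import *
a=report(); c0=kp(1.135,74.26,.0165)
for i,ph in enumerate(np.arange(1.2,1.73,.07)): print(ph.round(2),end=' ');rows(kp(ph,74.26+(i+1)*.5,.0165),p0=c0)
```

```text
{'time': 18.975, 'qpos': [-0.539, 0.413, 1.768, 0.268, 0.775, -0.911], 'tool_pos': [0.542, -0.167, 0.125], 'tool_rot': [2.866, -0.004, 1.768], 'contact_force': [4.256, 0.01, 0.218], 'opening': 0.017}
a 74.21 phi 1.134 r 0.0731 y -0.174
1.2 {'x': 0.0, 'y': -0.0032, 'z': 0.0038} {'wx': 0.5, 'wy': -0.0, 'wz': 0.0}
1.27 {'x': 0.0, 'y': -0.0064, 'z': 0.0081} {'wx': 1.0, 'wy': -0.0, 'wz': -0.0}
1.34 {'x': 0.0, 'y': -0.0092, 'z': 0.0126} {'wx': 1.5, 'wy': -0.0, 'wz': -0.0}
1.41 {'x': -0.0, 'y': -0.0117, 'z': 0.0173} {'wx': 2.0, 'wy': -0.0, 'wz': -0.0}
1.48 {'x': 0.0, 'y': -0.0139, 'z': 0.0221} {'wx': 2.5, 'wy': -0.0, 'wz': -0.0}
1.55 {'x': -0.0, 'y': -0.0158, 'z': 0.0271} {'wx': 3.0, 'wy': -0.0, 'wz': -0.0}
1.62 {'x': -0.0, 'y': -0.0173, 'z': 0.0321} {'wx': 3.5, 'wy': -0.0, 'wz': -0.0}
1.69 {'x': -0.0, 'y': -0.0184, 'z': 0.0373} {'wx': 4.0, 'wy': -0.0, 'wz': -0.0}
```

Call:
move_arm:
  deltas:
    - {"x": 0,"y": -0.0032,"z": 0.0038,"wx": 0.5,"wy": 0,"wz": 0,"hand": 0.1}
    - {"x": 0,"y": -0.0064,"z": 0.0081,"wx": 1,"wy": 0,"wz": 0,"hand": 0.1}
    - {"x": 0,"y": -0.0092,"z": 0.0126,"wx": 1.5,"wy": 0,"wz": 0,"hand": 0.1}
    - {"x": 0,"y": -0.0117,"z": 0.0173,"wx": 2,"wy": 0,"wz": 0,"hand": 0.1}
    - {"x": 0,"y": -0.0139,"z": 0.0221,"wx": 2.5,"wy": 0,"wz": 0,"hand": 0.1}
    - {"x": 0,"y": -0.0158,"z": 0.0271,"wx": 3,"wy": 0,"wz": 0,"hand": 0.1}
    - {"x": 0,"y": -0.0173,"z": 0.0321,"wx": 3.5,"wy": 0,"wz": 0,"hand": 0.1}
    - {"x": 0,"y": -0.0184,"z": 0.0373,"wx": 4,"wy": 0,"wz": 0,"hand": 0.1}

```text
time: 19.98
tool_pos: [0.535, -0.1681, 0.0838]
tool_rot: [2.936, -0.004, 1.768]
contact_force: [0.6, 2.2, 0.0]
opening: 0.0171
```

Run:
```python
from kr import *
a=report(); c0=kp(1.69,78.26,.0165)
for i,ph in enumerate(np.arange(1.75,2.24,.06)): print(ph.round(2),end=' ');rows(kp(ph,78.26,.0165),p0=c0)
```

```text
{'time': 19.975, 'qpos': [-0.52, 0.483, 1.773, 0.204, 0.743, -0.857], 'tool_pos': [0.535, -0.168, 0.084], 'tool_rot': [2.936, -0.004, 1.768], 'contact_force': [0.632, 2.204, 0.029], 'opening': 0.017}
a 78.22 phi 1.705 r 0.0732 y -0.1738
1.75 {'x': 0.0, 'y': -0.0003, 'z': 0.0045} {'wx': 0.0, 'wy': 0.0, 'wz': 0.0}
1.81 {'x': -0.0, 'y': -0.0002, 'z': 0.009} {'wx': 0.0, 'wy': 0.0, 'wz': 0.0}
1.87 {'x': 0.0, 'y': 0.0001, 'z': 0.0135} {'wx': 0.0, 'wy': 0.0, 'wz': 0.0}
1.93 {'x': 0.0, 'y': 0.0006, 'z': 0.0179} {'wx': 0.0, 'wy': 0.0, 'wz': 0.0}
1.99 {'x': -0.0, 'y': 0.0014, 'z': 0.0224} {'wx': 0.0, 'wy': 0.0, 'wz': 0.0}
2.05 {'x': -0.0, 'y': 0.0025, 'z': 0.0267} {'wx': 0.0, 'wy': 0.0, 'wz': 0.0}
2.11 {'x': 0.0, 'y': 0.0039, 'z': 0.031} {'wx': 0.0, 'wy': 0.0, 'wz': 0.0}
2.17 {'x': 0.0, 'y': 0.0055, 'z': 0.0352} {'wx': 0.0, 'wy': 0.0, 'wz': 0.0}
2.23 {'x': -0.0, 'y': 0.0073, 'z': 0.0393} {'wx': 0.0, 'wy': 0.0, 'wz': 0.0}
```

Call:
move_arm:
  deltas:
    - {"x": 0,"y": -0.0002,"z": 0.0045,"wx": 0,"wy": 0,"wz": 0,"hand": 0.1}
    - {"x": 0,"y": -0.0002,"z": 0.009,"wx": 0,"wy": 0,"wz": 0,"hand": 0.1}
    - {"x": 0,"y": 0.0001,"z": 0.0135,"wx": 0,"wy": 0,"wz": 0,"hand": 0.1}
    - {"x": 0,"y": 0.0006,"z": 0.0179,"wx": 0,"wy": 0,"wz": 0,"hand": 0.1}
    - {"x": 0,"y": 0.0014,"z": 0.0224,"wx": 0,"wy": 0,"wz": 0,"hand": 0.1}
    - {"x": 0,"y": 0.0025,"z": 0.0267,"wx": 0,"wy": 0,"wz": 0,"hand": 0.1}
    - {"x": 0,"y": 0.0032,"z": 0.029,"wx": 0,"wy": 0,"wz": 0,"hand": 0.1}
    - {"x": 0,"y": 0.0039,"z": 0.031,"wx": 0,"wy": 0,"wz": 0,"hand": 0.1}

```text
time: 20.98
tool_pos: [0.5434, -0.1663, 0.0532]
tool_rot: [2.939, -0.005, 1.768]
contact_force: [-7.9, -2.5, -3.1]
opening: 0.0176
```

Run:
```python
from kr import *
a=report(); c0=kp(2.11,78.26,.0165)
for i,ph in enumerate([2.13,2.16,2.19,2.22,2.25,2.28]): print(ph,end=' ');rows(kp(ph,78.26,.0165),p0=c0)
```

```text
{'time': 20.975, 'qpos': [-0.508, 0.541, 1.776, 0.214, 0.684, -0.862], 'tool_pos': [0.543, -0.166, 0.053], 'tool_rot': [2.939, -0.005, 1.768], 'contact_force': [-7.913, -2.495, -3.067], 'opening': 0.018}
a 78.38 phi 2.133 r 0.0756 y -0.1737
2.13 {'x': 0.0, 'y': 0.0005, 'z': 0.0014} {'wx': 0.0, 'wy': 0.0, 'wz': 0.0}
2.16 {'x': 0.0, 'y': 0.0013, 'z': 0.0035} {'wx': 0.0, 'wy': 0.0, 'wz': 0.0}
2.19 {'x': 0.0, 'y': 0.0022, 'z': 0.0056} {'wx': 0.0, 'wy': 0.0, 'wz': 0.0}
2.22 {'x': 0.0, 'y': 0.0031, 'z': 0.0076} {'wx': 0.0, 'wy': 0.0, 'wz': 0.0}
2.25 {'x': 0.0, 'y': 0.0041, 'z': 0.0096} {'wx': 0.0, 'wy': 0.0, 'wz': 0.0}
2.28 {'x': 0.0, 'y': 0.0052, 'z': 0.0116} {'wx': 0.0, 'wy': 0.0, 'wz': 0.0}
```

Call:
move_arm:
  deltas:
    - {"x": 0,"y": -0.001,"z": 0.001,"wx": 0,"wy": 0,"wz": 0,"hand": 0.1}
    - {"x": 0,"y": -0.001,"z": 0.003,"wx": 0,"wy": 0,"wz": 0,"hand": 0.1}
    - {"x": 0,"y": -0.001,"z": 0.003,"wx": 0,"wy": 0,"wz": 0,"hand": 0.1}

```text
time: 21.35
tool_pos: [0.5445, -0.1661, 0.0512]
tool_rot: [2.936, -0.004, 1.768]
contact_force: [-4.3, 0.9, -3.5]
opening: 0.0174
```

Run:
```python
from kr import *
import cv2
report()
b=viewer.read_camera("side")[130:255,220:345]; a=viewer.read_camera("top")[130:255,195:320]
cv2.imwrite("pics/s8.png",np.hstack([cv2.resize(cv2.convertScaleAbs(i,alpha=1.5),(400,400),interpolation=cv2.INTER_CUBIC) for i in(a,b)])[:,:,::-1])
for th in(0,.05,.1):
  for n,o,e in(("top",[195,130],0),("side",[220,130],400)):
    P=np.array([hingept(th,.218,.006)+[0,.06,0],hingept(th,.18,.011)+[0,.11,0],hingept(th,.18,.011)-[0,.11,0]]); print(th,n,((proj(n,case2w(P,q))-o)*3.2+[e,0]).round(0).tolist())
```

```text
{'time': 21.35, 'qpos': [-0.508, 0.545, 1.778, 0.218, 0.675, -0.865], 'tool_pos': [0.544, -0.166, 0.051], 'tool_rot': [2.936, -0.004, 1.768], 'contact_force': [-4.35, 0.912, -3.476], 'opening': 0.017}
a 78.21 phi 2.164 r 0.0759 y -0.1738
0 top [[144.0, 310.0], [84.0, 282.0], [309.0, 231.0]]
0 side [[429.0, 158.0], [442.0, 117.0], [565.0, 235.0]]
0.05 top [[143.0, 309.0], [82.0, 280.0], [310.0, 229.0]]
0.05 side [[429.0, 148.0], [442.0, 109.0], [566.0, 226.0]]
0.1 top [[142.0, 307.0], [81.0, 279.0], [311.0, 227.0]]
0.1 side [[429.0, 137.0], [442.0, 100.0], [567.0, 216.0]]
```

View pics/s8.png

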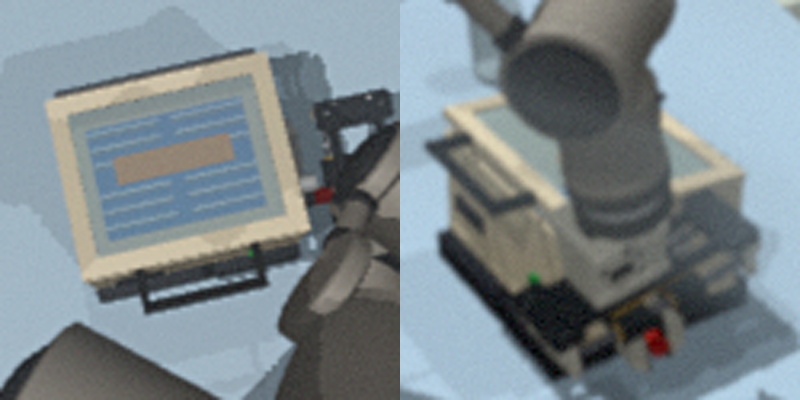

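Run:
```python
from kr import *
for t in(0,.03,.06,.1): k,_=knob(t); print(t,k,np.arctan2(.015-k[0],k[2]-.11).round(3))
p,R,s=cur()
v=np.array([.015-.075*np.sin(2.16),0,.11+.075*np.cos(2.16)])
for ph in(2.18,2.20,2.22,2.24,2.26): 
    d=np.array([.015-.075*np.sin(ph),0,.11+.075*np.cos(ph)])-v; print(ph,(R.T@Rn.from_euler('z',q[2]).as_matrix()@d).round(4))
```

```text
0 [-0.045 -0.162  0.065] 2.214
0.03 [-0.04787081 -0.162       0.06910671] 2.147
0.06 [-0.05041211 -0.162       0.07330864] 2.082
0.1 [-0.05330097 -0.162       0.0790165 ] 1.997
2.18 [0.     0.0006 0.0014]
2.2 [0.     0.0012 0.0028]
2.22 [0.     0.0018 0.0041]
2.24 [0.     0.0025 0.0055]
2.26 [0.     0.0031 0.0068]
```

The lid looks nearly shut: the bar end at (427,147) is about 0.03–0.05 rad open. I'll ease it down the rest.

Call:
move_arm:
  deltas:
    - {"x": 0,"y": 0.0006,"z": 0.0014,"wx": 0,"wy": 0,"wz": 0,"hand": 0.1}
    - {"x": 0,"y": 0.0012,"z": 0.0028,"wx": 0,"wy": 0,"wz": 0,"hand": 0.1}
    - {"x": 0,"y": 0.0018,"z": 0.0041,"wx": 0,"wy": 0,"wz": 0,"hand": 0.1}
    - {"x": 0,"y": 0.0018,"z": 0.0041,"wx": 0,"wy": 0,"wz": 0,"hand": 0.1}

```text
time: 21.95
tool_pos: [0.5465, -0.1657, 0.0473]
tool_rot: [2.937, -0.004, 1.768]
contact_force: [-6.4, -1.2, -4.5]
opening: 0.0174
```

```bash
cat > lid.py <<'E'
from kr import *
import cv2
report()
# lid angle by matching the side view's pull-bar/left lid region against the closed picture: vertical shift
ref=cv2.imread("pics/side0.png"); b=viewer.read_camera("side")[:,:,::-1]
t=ref[172:192,226:248]; r=cv2.matchTemplate(np.ascontiguousarray(b[160:204,218:256]),t,cv2.TM_CCOEFF_NORMED); _,v,_,m=cv2.minMaxLoc(r); 
x,y=m
sub=lambda a,c,e:0.5*(a-e)/(a-2*c+e)
dy=sub(r[y-1,x],r[y,x],r[y+1,x]) if 0<y<len(r)-1 else 0
print("match",round(v,3),"dx",x-8,"dy",round(y-12+dy,2),"px -> theta",round(-(y-12+dy)*.05/3.1,3))
E
python3 lid.py
```

```text
{'time': 21.95, 'qpos': [-0.505, 0.554, 1.775, 0.218, 0.67, -0.863], 'tool_pos': [0.546, -0.166, 0.047], 'tool_rot': [2.937, -0.004, 1.768], 'contact_force': [-6.412, -1.205, -4.547], 'opening': 0.017}
a 78.27 phi 2.221 r 0.0764 y -0.1737
match 0.975 dx 0 dy -2.63 px -> theta 0.042
```

Call:
move_arm:
  deltas:
    - {"x": 0,"y": 0.0006,"z": 0.0014,"wx": 0,"wy": 0,"wz": 0,"hand": 0.1}
    - {"x": 0,"y": 0.0012,"z": 0.0028,"wx": 0,"wy": 0,"wz": 0,"hand": 0.1}
    - {"x": 0,"y": 0.0018,"z": 0.0041,"wx": 0,"wy": 0,"wz": 0,"hand": 0.1}
    - {"x": 0,"y": 0.0018,"z": 0.0041,"wx": 0,"wy": 0,"wz": 0,"hand": 0.1}

```text
time: 22.5
tool_pos: [0.5487, -0.1652, 0.0434]
tool_rot: [2.938, -0.005, 1.768]
contact_force: [-6.3, -2.7, -6.9]
opening: 0.0171
```

```bash
python3 lid.py
```

```text
{'time': 22.5, 'qpos': [-0.501, 0.563, 1.772, 0.219, 0.664, -0.861], 'tool_pos': [0.549, -0.165, 0.043], 'tool_rot': [2.938, -0.005, 1.768], 'contact_force': [-6.328, -2.749, -6.93], 'opening': 0.017}
a 78.31 phi 2.28 r 0.0771 y -0.1737
match 0.987 dx 0 dy -1.06 px -> theta 0.017
```

Call:
move_arm:
  deltas:
    - {"x": 0,"y": 0.0006,"z": 0.0014,"wx": 0,"wy": 0,"wz": 0,"hand": 0.1}
    - {"x": 0,"y": 0.0012,"z": 0.0028,"wx": 0,"wy": 0,"wz": 0,"hand": 0.1}
    - {"x": 0,"y": 0.0016,"z": 0.0036,"wx": 0,"wy": 0,"wz": 0,"hand": 0.1}
    - {"x": 0,"y": 0.0016,"z": 0.0036,"wx": 0,"wy": 0,"wz": 0,"hand": 0.1}

```text
time: 23.05
tool_pos: [0.5506, -0.1648, 0.0406]
tool_rot: [2.938, -0.005, 1.768]
contact_force: [-11.0, -2.4, -1.0]
opening: 0.017
```

```bash
python3 lid.py
```

```text
{'time': 23.05, 'qpos': [-0.499, 0.57, 1.769, 0.219, 0.661, -0.859], 'tool_pos': [0.551, -0.165, 0.041], 'tool_rot': [2.938, -0.005, 1.768], 'contact_force': [-10.989, -2.447, -1.036], 'opening': 0.017}
a 78.33 phi 2.323 r 0.0775 y -0.1737
match 0.99 dx 0 dy -0.03 px -> theta 0.001
```

The side view matches the closed reference (0.0 px shift, about 0.001 rad) and the force no longer carries the lid. Releasing and backing off.

Call:
move_arm:
  deltas:
    - {"x": 0,"y": -0.0015,"z": 0,"wx": 0,"wy": 0,"wz": 0,"hand": 0.1}
    - {"x": 0,"y": -0.0015,"z": 0,"wx": 0,"wy": 0,"wz": 0,"hand": 0.2}
    - {"x": 0,"y": -0.0015,"z": 0,"wx": 0,"wy": 0,"wz": 0,"hand": 0.45}
    - {"x": 0,"y": -0.0015,"z": 0,"wx": 0,"wy": 0,"wz": 0,"hand": 0.45}
    - {"x": 0,"y": -0.0015,"z": -0.02,"wx": 0,"wy": 0,"wz": 0,"hand": 0.45}
    - {"x": 0,"y": -0.0015,"z": -0.06,"wx": 0,"wy": 0,"wz": 0,"hand": 0.45}
    - {"x": 0,"y": -0.002,"z": -0.11,"wx": 0,"wy": 0,"wz": 0,"hand": 0.45}
    - {"x": 0,"y": -0.002,"z": -0.16,"wx": 0,"wy": 0,"wz": 0,"hand": 0.45}

```text
time: 24.1
tool_pos: [0.5184, -0.1724, 0.1994]
tool_rot: [2.933, -0.002, 1.767]
contact_force: [0.0, -0.0, -0.3]
opening: 0.041
```

Call:
move_arm:
  deltas:
    - {"x": 0,"y": -0.03,"z": -0.03,"wx": 0,"wy": 0,"wz": 0,"hand": 0.45}
    - {"x": 0,"y": -0.07,"z": -0.06,"wx": 0,"wy": 0,"wz": 0,"hand": 0.45}
    - {"x": 0,"y": -0.1,"z": -0.06,"wx": 0,"wy": 0,"wz": 0,"hand": 0.45}
    - {"x": 0,"y": -0.1,"z": -0.06,"wx": 0,"wy": 0,"wz": 0,"hand": 0.45}
    - {"x": 0,"y": -0.1,"z": -0.06,"wx": 0,"wy": 0,"wz": 0,"hand": 0.45}
    - {"x": 0,"y": -0.1,"z": -0.06,"wx": 0,"wy": 0,"wz": 0,"hand": 0.45}

```text
time: 24.85
tool_pos: [0.4111, -0.1938, 0.2356]
tool_rot: [2.934, -0.003, 1.768]
contact_force: [0.5, 0.3, -0.4]
opening: 0.0413
```

```bash
python3 lid.py
python3 - <<'E'
from h import *
import cv2
b=viewer.read_camera("side")[110:260,170:370]; a=viewer.read_camera("top")[130:255,100:420]
cv2.imwrite("pics/s9.png",np.hstack([cv2.resize(cv2.convertScaleAbs(i,alpha=1.5),(400,300),interpolation=cv2.INTER_CUBIC) for i in(a,b)])[:,:,::-1])
E
```

```text
{'time': 24.85, 'qpos': [-0.729, 0.117, 1.818, 0.189, 1.091, -1.004], 'tool_pos': [0.411, -0.194, 0.236], 'tool_rot': [2.934, -0.003, 1.768], 'contact_force': [0.475, 0.283, -0.417], 'opening': 0.041}
a 78.13 phi 0.951 r 0.2446 y -0.174
match 0.495 dx -4 dy -0.53 px -> theta 0.008
```

View pics/s9.png

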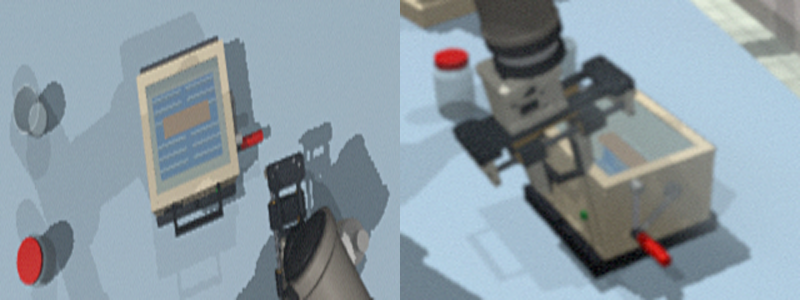

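The picture shows the lid shut, the knob folded at (650,248) and the gripper clear. The bottle and jar look unmoved. The template area is hidden by the hand, so I'll check on parts that are in view.

Run:
```python
from h import *
import cv2
def red(b):
    h=cv2.cvtColor(b,cv2.COLOR_BGR2HSV); m=cv2.inRange(h,(0,120,60),(6,255,255))|cv2.inRange(h,(174,120,60),(180,255,255)); n,_,s,c=cv2.connectedComponentsWithStats(m); return [(c[i].round(1).tolist(),int(s[i,4])) for i in range(1,n) if s[i,4]>12]
for n in("side","top"):
    r=cv2.imread(f"pics/{n}0.png"); b=np.ascontiguousarray(viewer.read_camera(n)[:,:,::-1]); print(n,red(r),red(b))
    for nm,(x,y,w,h) in {"side":{"lid back-right":(305,172,26,18),"jar":(184,134,28,34),"bottle":(258,278,40,74)},"top":{"lid front-left":(205,200,30,30),"bar":(236,212,46,20),"wash":(364,218,36,26),"beaker":(108,162,34,30),"jar":(112,226,28,26)}}[n].items():
        R=cv2.matchTemplate(b[y-8:y+h+8,x-8:x+w+8],r[y:y+h,x:x+w],cv2.TM_CCOEFF_NORMED); _,v,_,m=cv2.minMaxLoc(R); print(nm,round(v,3),m[0]-8,m[1]-8)
```

```text
side [([195.2, 138.8], 119), ([296.6, 233.9], 121)] [([195.2, 139.0], 126), ([296.5, 234.0], 132)]
lid back-right 0.982 0 0
jar 0.944 0 0
bottle 0.649 0 -5
top [([301.5, 187.6], 76), ([123.1, 238.1], 303)] [([301.5, 187.6], 75), ([123.2, 238.1], 309)]
lid front-left 0.973 0 0
bar 0.997 0 0
wash 0.591 1 0
beaker 0.949 0 0
jar 0.987 0 0
```

Run:
```python
from h import *
import cv2
s0=cv2.imread("pics/side0.png")[260:370,220:340]; t0=cv2.imread("pics/top0.png")[190:270,340:430]
s=viewer.read_camera("side")[260:370,220:340,::-1]; t=viewer.read_camera("top")[190:270,340:430,::-1]
cv2.imwrite("pics/s10.png",np.vstack([np.hstack([cv2.resize(i,(380,290)) for i in r]) for r in((s0,s),(t0,t))]))
```

```text
(no output)
```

View pics/s10.png

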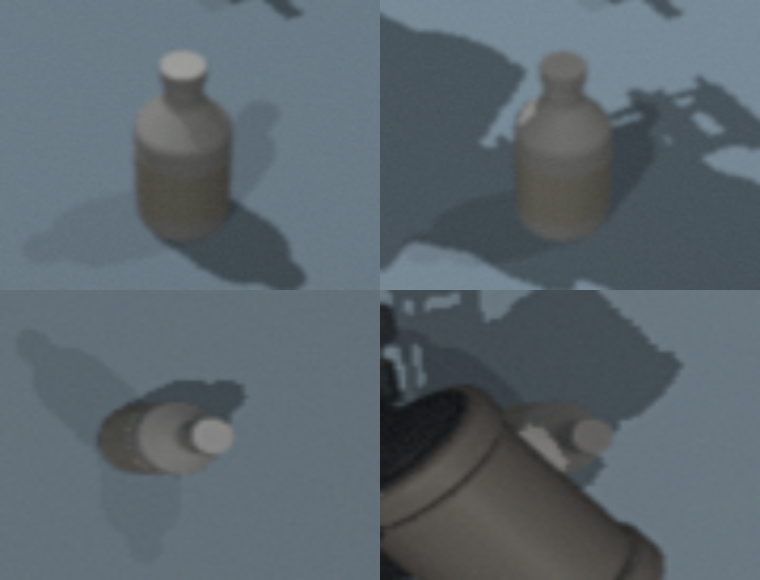

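The bottle is exactly where it was, and the poor match came from the arm's shadow. Handing in.

Run:
```python
from cell import robot
print(robot.hand_in())
```

```text
the job is handed in; nothing more can be done
None
```

The job is done and handed in at about 25 s of the 67 s allowed. `hand_in` gives no verdict, so what follows is from my own checks.

- **Lid raised:** I lifted it by the pull bar. My first lowering, at about 1.045 rad, showed the stay was not yet locked, so I raised the lid again to the top and let the spring lock it. With the fingers open the lid stood on its own. The knob sat within 0.2 px of its locked position.
- **Rack pressed:** I pressed on the orange bar with the lid standing. The first try nearly reached the limit of joint 5 (0.298 rad against 0.28), so I backed off and used a steeper tool. At the bottom the force rose from 14.6 to 19.2 N with only 0.2 mm of travel, and the bar top measured about 109 mm against the stated 110 mm. I did not check the rack's depth by camera afterwards.
- **Lid lowered:** I broke the knee by the red knob and held the knob all the way down. Near the end the knob angle read from the arm ran about 0.1 rad ahead, so I used the camera to judge the lid angle. It gave about 0.001 rad just before I let go.
- **Last checks:** After I backed off, the lid, pull bar and knob matched their closed pictures within 0.2 px. The contact force was about zero.
- **Bystanders:** The jar and beaker matched their starting pictures. The bottle's automatic match came out poor (0.6) because it was in the arm's shadow and partly hidden. Compared by eye in both views, it had not moved.

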